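# Tip the parts tray out into the silicone tub

## Robot

A 6-joint arm with a two-finger parallel gripper is mounted at the origin on the work surface. World frame = base frame: x ahead of the robot, y to its left, z up, the work surface at z = 0. Lengths are in m, angles in rad, forces in N, time in s.
With the tool pointing down it reaches from about 0.425 to 0.95 m from the base axis. Payload 3.5 kg.
Tool frame: the origin (TCP) lies at the very end of the fingers, on their centre line; the grasp point (between the pads) lies 19 mm behind it; z points along the fingers, y is the direction in which the jaws open and shut (so a half turn about z gives the same grasp; the last joint's range is limited). The gripper opens to 85 mm and grips with 20 to 120 N. Pads are 22 mm wide; open, the fingers measure 114 mm over their backs; the gripper's body (76 mm by 85 mm) begins 54 mm behind the grasp point. The pads swing forward as they close: fully open they stand 13 mm farther back than shut.
Start: joints at [-1.341, 0.286, 1.577, -0, 1.279, -0.15], TCP at [0.25, -0.627, 0.231] pointing down, gripper open.
Joint ranges: [-2.77, 2.77], [-0.9, 2.22], [0.21, 2.48], [-1.53, 4.67], [0.24, 2.81], [-2.84, 2.84]. Speed limits (rad/s): [2.79, 2.79, 3.14, 3.14, 3.14, 3.14].

## Interface

Orientations are given as a unit quaternion [x, y, z, w].
In Python, from plant import get_state, read_camera, get_calibration, ticket, search_frame, cut_out, pinpoint gives the robot as it stands.
- The arm moves only by the tool move_arm, never from a script. Its argument "plan" is a list that holds one entry, the list of rows, each a list of 7 numbers: the turn, a rotation vector about the tool's x, y, z in degrees, then the shift along the tool's x, y, z in m, then the finger opening in m, from 0 to 0.0854. In form: [[[ax, ay, az, x, y, z, hand], ...]]. A call has exactly 5 rows; each row is the pose to reach, as a shift and turn from the pose measured when the call began, along the tool's axes at that moment; what a row does not reach only later rows make up. A row lasts 1/8 s, in which the tool goes at most 62.5 mm and 10.7 degrees, less where a joint would pass 70% of its speed; a pose out of reach is approached as far as the arm can. A call with a gripper value outside its range is refused whole. The fingers move at their own pace and stop on an object; "force" is the grip in N (left out, the last holds). Time passes only in rows, so rows that repeat a pose let the fingers close, or fill a call up. It gives the time, the measured TCP pose, the force and the opening at its end, in the units of the state.
- get_state(): the state, without advancing time (a new reading comes with each control period).
- read_camera(name): name is "scene" or "top" or "wrist"; returns the picture (400x640x3 uint8, red, green, blue); there is no depth.
- get_calibration(name): a dict with "mtx" (3x3 intrinsics, pixels), "extrinsics" (4x4, takes a point from camera to world coordinates); the wrist camera has in their place "hand_eye" (4x4, takes a point from camera to tool coordinates, whose origin is the TCP and whose axes are the flange's). Camera axes: x right, y up, looking along -z (the intrinsics and any distortion apply to the point x, -y, -z); pixel columns grow to the right and rows downward; lengths in m; the calibration is good to about 2 mm. The wrist camera is an equidistant fisheye: a pixel r from the principal point sees the ray r / f radians off the axis. A picture is of the moment at which its call begins: read the wrist's pose just before it. get_calibration takes no time and is no camera call.
- ticket.sign_off(): hands the job in, once; it reports no verdict.
Trained networks look in the newest picture that a camera, given by its name, has taken for a name from the list of things; names that differ only in an ending like _2 or _b are one class to them, and where a whole thing is asked for, a point or a joint stands for the part that bears it (a point fixed in the world has none). Each returns a list of dicts, best first, with "p" (0 to 1); they miss things now and then, are a little off and sometimes report something else, mostly with a low value. They report only what shows in the picture. A call takes as long as a camera call.
- search_frame(camera, query): "centre" ([column, row] in pixels, amid what is visible of it).
- cut_out(camera, query): "pixels" (400x640 bool, what is visible of it) and "centre" ([column, row] in pixels, amid what is visible of it).
- pinpoint(camera, query): "centre" ([column, row] in pixels: a listed point, or the origin of a listed thing).
The state is a dict: "time": time; "qpos": joint angles; "dq": joint speeds; "joint_efforts": joint torques, N m; "eef_pos": TCP position; "tcp_rot": TCP orientation; "contact_force": force on the tool from outside, world axes, zero at the start; "wrist_torque": the same for the moment, N m; "opening": opening from 0.0 (shut) to 1.0 (fully open).
Only numpy, scipy, OpenCV 4.12 (cv2) and the standard library are available. Lean on these libraries where they do the work, as an engineer would, in place of code of your own. Each camera call takes 0.05 s, during which the arm holds its last target.

## Task

Stand the blue silicone tub on the board under the open lip of the tilting tray, first moving aside whichever of the spice jar and the spray can stands in that place. Then, with the tub let go, tip the tray by its hand lever so that both riser pads and the kingpin slide into the tub, without the gripper touching those three parts, and let the tray come back down level. The jar and the can must stay upright throughout, the tub must stay standing flat under the lip with the parts in it, and everything else stays where it is.

Things in the scene. Friction and masses are not known exactly. Their poses are not given: they have to be found in the camera images.
- lip (a point): Tilting steel tray on a stand: middle of its hinge axis, under the open end, 110 mm above the board. Axes (fixed): x level, the way parts slide out; y level along the hinge; z up. Tray floor from x = -200 (rear wall) to +12 mm (lip), 172 mm wide outside, its top 4 mm above the axis; walls 30 mm high at rear and sides, none at the lip.
- stand: The tray's fixed grey stand; axes as lip, origin 110 mm below lip, on the board. Base and side cheeks lie between x = -200 and -50 mm, y = +-105 mm. Two side arms (y = +-98 mm, 10 mm thick) reach to x = +13 mm, their underside 92 mm above the board, so a tub up to 80 mm high passes under lip and arms until x = -45 mm.
- tray (a joint): Tilt of the tray, rad: 0 = level (resting stop), 1.05 = full tilt, rear end up. Its weight swings it gently back to 0 when let go. The parts begin to slide somewhere between 0.4 and 0.65, and all slide out if it is held at about 1.0 for a second or two.
- paddle (a point): Centre of the hand lever's black paddle, fixed to the tray (axes the tray's), at y = -126 mm of lip, 108 mm from the hinge axis. The lever leans 0.52 rad towards -x of lip at rest and as far towards +x at full tilt. Paddle 12 mm thick, 46 mm wide along y, 80 to 135 mm from the axis. Push its -x face level towards +x, 95 to 100 mm above the axis; about 8 N.
- tub_in (a point): Blue silicone tub, open on top, 166 mm (its x) x 206 mm (its y) x 60 mm high, walls 8 mm, 0.25 kg, loose. This point is the middle of its inner floor, 8 mm above its underside; axes are the tub's.
- tub_tab (a point): Grip tab in the middle of the tub's +x wall (83 mm from its middle): 12 mm thick along x, 50 mm wide along y, top 95 mm above the tub's underside (35 mm over the rim). Point to grip, 80 mm above the underside; axes the tub's. With the tab away from the tray and the tub's middle 50 to 85 mm ahead of lip (along its x), square to it, it catches everything.
- pad_a_c (a point): Centre of an aluminium riser pad lying on the tray, 50 x 68 x 12 mm, 95 g.
- pad_b_c (a point): Centre of the other, like riser pad on the tray, 50 x 68 x 12 mm, 95 g.
- kingpin_c (a point): Centre of the steel kingpin lying on the tray, a bolt 75 mm long (its x) with 20 mm hexagonal ends, 80 g.
- jar_c (a point): Glass spice jar with a dark twist cap, loose, upright, 50 mm in diameter, 110 mm high, 0.22 kg; point at its centre, 55 mm above its foot. Either the jar or the can stands in front of the tray's lip.
- can_c (a point): Aluminium spray can with a grey band and a black cap, loose, upright, 46 mm in diameter, 120 mm high (the top 20 mm is the 38 mm wide cap), 0.2 kg; point at its centre, 60 mm above its foot.
- wheel_a: White skate wheel lying flat, 56 mm in diameter, 32 mm high, bystander; origin under its centre.
- wheel_b: Another such wheel, 56 mm in diameter, 32 mm high, bystander.
- screwdriver: Grey plastic screwdriver lying along its x, 200 mm long, handle about 30 mm thick, bystander; origin near the middle of its length.
- mug: White mug, 76 mm in diameter, 90 mm high, bystander; origin under its centre.
- wax: Small wooden sanding block, 80 x 50 x 30 mm, bystander; origin under its centre.
- board: Bamboo board, fixed, 480 mm (x) x 820 mm (y), top 12 mm above the table; all but the mug stand on it. Origin under its centre. The table is clear for 150 mm beyond its right (-y) edge; equipment stands further out.

How it is judged:
On the way, in this order (a step that is already met when the one before it is completed fails the run):
1. the tub stands on the board under the lip, let go, with the tray still level (height (world z) of tub_in below 0.03 m and angle between tub_in's own z axis and vertical below 0.1 rad and x of tub_in in the frame of lip between 0.02 and 0.12 m and y of tub_in in the frame of lip between -0.05 and 0.05 m and contact force between the fingers and tub below 0.2 N and value of joint tray below 0.15 rad), for 0.1 s.
2. the tray is tipped well up (over 0.6 rad) (value of joint tray above 0.6 rad), for 0.1 s.
At the end, for the whole second after the job is handed in: Both pads and the kingpin lie inside the tub (centres within its walls, below its rim); the tub stands flat, its middle at most 150 mm ahead of the lip; the tray is level (under 0.08 rad); jar and can stand upright on the board or table; all at rest (x of pad_a_c in the frame of tub_in between -0.076 and 0.076 m and y of pad_a_c in the frame of tub_in between -0.096 and 0.096 m and z of pad_a_c in the frame of tub_in between -0.005 and 0.06 m and x of pad_b_c in the frame of tub_in between -0.076 and 0.076 m and y of pad_b_c in the frame of tub_in between -0.096 and 0.096 m and z of pad_b_c in the frame of tub_in between -0.005 and 0.06 m and x of kingpin_c in the frame of tub_in between -0.076 and 0.076 m and y of kingpin_c in the frame of tub_in between -0.096 and 0.096 m and z of kingpin_c in the frame of tub_in between -0.005 and 0.06 m and height (world z) of tub_in below 0.03 m and angle between tub_in's own z axis and vertical below 0.1 rad and height (world z) of jar_c below 0.08 m and height (world z) of can_c below 0.085 m and angle between each of jar_c, can_c's own z axis and vertical below 0.15 rad and linear speed of each of pad_a, pad_b, kingpin, tub, jar, can below 0.02 m/s and value of joint tray below 0.08 rad and x of tub_in in the frame of lip below 0.15 m); the robot touches nothing.
It fails at once if the gripper touches a riser pad or the kingpin (contact force between the fingers and pad_a above 0.5 N or contact force between the fingers and pad_b above 0.5 N or contact force between the fingers and kingpin above 0.5 N).
It fails at once if the jar or the can is tipped over (more than 0.5 rad) (angle between any of jar_c, can_c's own z axis and vertical above 0.5 rad).
It fails at once if a bystander (wheel, screwdriver, mug, sanding block) is moved more than 30 mm (distance of any of wheel_a, wheel_b, screwdriver, mug, wax from where it was at the start of the episode above 0.03 m).
It also fails if it takes over 69 s, if anything falls off the work surface, if the arm or the gripper's body presses on something with over 40 N, if the wrist force passes 120 N, or if a joint passes its speed limit or range.

## Working session

There is one attempt and no reset: what is moved stays moved. The work goes in short steps, Python scripts to look and compute and a tool call to move; the robot and the scene stay as the last step left them, time stands still between calls to the robot, and variables do not carry over. Pictures are saved under pics/ and viewed, and the job is handed in when it is done.

Besides the shell and the picture viewer there is one more tool, called in YAML: its name, and indented under it one key for each argument. move_arm: Moves the arm, as the interface text tells. Its arguments: {"type":"object","properties":{"plan":{"type":"array","items":{"type":"array","items":{"type":"array","items":{"type":"number"}}}},"force":{"type":"number"}},"required":["plan"]}

```bash
ls; mkdir -p pics
python3 - <<'E'
from plant import *
import cv2
s=get_state(); print(s)
for n in ["scene","top","wrist"]:
    im=read_camera(n); cv2.imwrite(f"pics/{n}0.png",im[:,:,::-1])
    print(n,get_calibration(n))
E
```

```text
pics
{'time': 0.0, 'qpos': array([-1.34101900e+00,  2.87171987e-01,  1.57818097e+00, -6.24021954e-06,
        1.27858531e+00, -1.49993447e-01]), 'dq': array([-2.33960450e-04, -1.21230583e-03,  2.62122752e-03, -4.11457993e-04,
       -5.94902354e-05, -1.35335212e-03]), 'joint_efforts': array([-6.36790210e-04, -4.05985701e+01, -2.92625606e+01, -1.48077820e-04,
        5.95028512e-03,  8.73734791e-07]), 'eef_pos': array([ 0.25010687, -0.62624863,  0.2299408 ]), 'tcp_rot': array([ 9.82025029e-01,  1.88747099e-01, -4.97576580e-05, -1.17175749e-03]), 'contact_force': array([-0.4233914 ,  0.67505659, -0.30119284]), 'wrist_torque': array([0.00632708, 0.02114682, 0.02106665]), 'opening': 1.000949427895455}
scene {'mtx': array([[494.95851097,   0.        , 322.24599973],
       [  0.        , 494.95851097, 199.96076125],
       [  0.        ,   0.        ,   1.        ]]), 'extrinsics': array([[-0.86962371, -0.29715801,  0.39427366,  1.07605538],
       [ 0.49342318, -0.55055908,  0.6733634 ,  0.90653889],
       [ 0.01697562,  0.78011654,  0.62540388,  0.92774599],
       [ 0.        ,  0.   
[... 285 characters left out ...]
[-0.99969932,  0.02429498,  0.00332107,  0.06258828],
       [ 0.00687445,  0.14767677,  0.98901179,  1.36267446],
       [ 0.        ,  0.        ,  0.        ,  1.        ]])}
wrist {'mtx': array([[309.70691629,   0.        , 319.74737353],
       [  0.        , 309.70691629, 197.16238665],
       [  0.        ,   0.        ,   1.        ]]), 'hand_eye': array([[ 8.01005077e-05,  9.46597497e-01,  3.22417699e-01,
         8.34954560e-02],
       [ 9.99999622e-01,  2.03175082e-04, -8.44945866e-04,
        -5.01116064e-04],
       [-8.65330884e-04,  3.22417645e-01, -9.46597123e-01,
        -1.44077579e-01],
       [ 0.00000000e+00,  0.00000000e+00,  0.00000000e+00,
         1.00000000e+00]])}
```

View pics/top0.png

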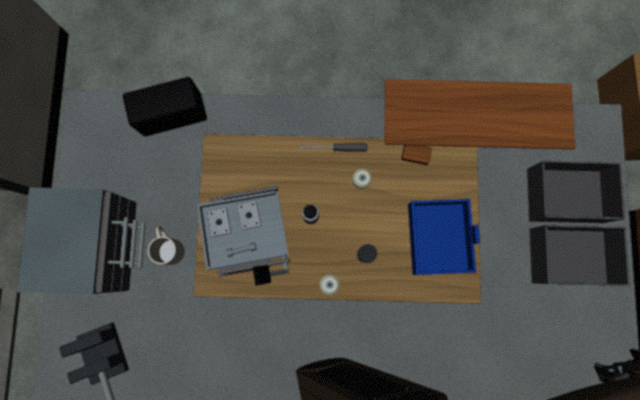

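View pics/scene0.png

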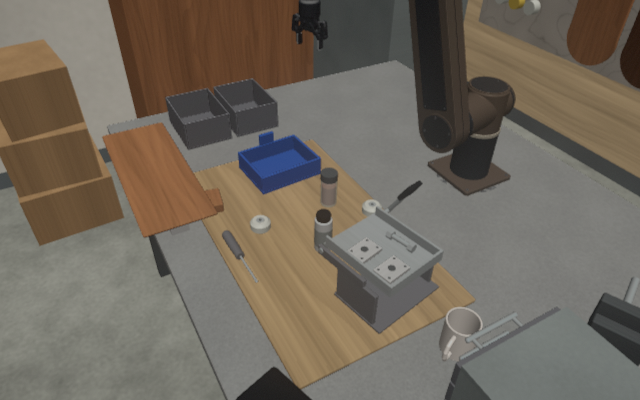

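```bash
cat > h.py <<'E'
import numpy as np, cv2
from plant import *
from scipy.spatial.transform import Rotation as R
C={n:get_calibration(n) for n in ["scene","top"]}
def ray(cam,px):
    m=C[cam]["mtx"];E=C[cam]["extrinsics"]
    d=np.array([(px[0]-m[0,2])/m[0,0],-(px[1]-m[1,2])/m[1,1],-1.]); return E[:3,3],E[:3,:3]@d
def atz(cam,px,z):
    o,d=ray(cam,px); return o+d*(z-o[2])/d[2]
def tri(p1,p2):
    A=[];b=[]
    for c,p in (("top",p1),("scene",p2)):
        o,d=ray(c,p); d=d/np.linalg.norm(d); P=np.eye(3)-np.outer(d,d); A.append(P); b.append(P@o)
    A2=np.vstack(A);b2=np.hstack(b); x=np.linalg.lstsq(A2,b2,rcond=None)[0]
    return x,np.linalg.norm(A2@x-b2)
def proj(cam,X):
    m=C[cam]["mtx"];E=C[cam]["extrinsics"]; p=E[:3,:3].T@(np.array(X)-E[:3,3]); return np.array([m[0,2]+m[0,0]*p[0]/-p[2], m[1,2]+m[1,1]*p[1]/p[2]])
E
python3 - <<'E'
from h import *
for n in ["lip","paddle","tub_in","tub_tab","pad_a_c","kingpin_c","jar_c","can_c","wheel_a","screwdriver","mug","wax","board","stand"]:
    r={c:pinpoint(c,n)[:2] for c in ("top","scene")}
    print(n,[(c,[(np.round(x["centre"],1).tolist(),round(x["p"],2)) for x in v]) for c,v in r.items()])
    try: 
        x,e=tri(r["top"][0]["centre"],r["scene"][0]["centre"]); print("   ",np.round(x,4),round(e,4))
    except Exception as ex: print(ex)
print(get_state()["time"])
E
```

```text
lip [('top', [([280.1, 225.0], 0.71)]), ('scene', [([353.9, 232.4], 0.67), ([319.9, 230.7], 0.66)])]
    [0.558  0.1735 0.1119] 0.0033
paddle [('top', [([261.3, 276.3], 0.86)]), ('scene', [([409.5, 189.7], 0.87)])]
    [0.4236 0.2035 0.2143] 0.0013
tub_in [('top', [([438.4, 235.5], 0.76)]), ('scene', [([278.5, 168.1], 0.87), ([329.2, 187.4], 0.33)])]
    [ 0.5488 -0.2757  0.0225] 0.002
tub_tab [('top', [([478.4, 233.3], 0.6), ([308.8, 215.5], 0.51)]), ('scene', [([262.8, 136.4], 0.77)])]
    [ 0.5536 -0.3702  0.0891] 0.0016
pad_a_c [('top', [([217.3, 221.0], 0.56)]), ('scene', [([391.2, 268.3], 0.77), ([410.9, 189.1], 0.74)])]
    [0.5636 0.3354 0.1383] 0.0001
kingpin_c [('top', [([247.7, 212.4], 0.75), ([243.2, 252.5], 0.66)]), ('scene', [([402.5, 238.6], 0.56)])]
    [0.5507 0.2785 0.1835] 0.0611
jar_c [('top', [([366.5, 252.0], 0.6)]), ('scene', [([328.1, 187.7], 0.76), ([409.7, 190.9], 0.73)])]
    [ 0.4929 -0.0637  0.0666] 0.0044
can_c [('top', [([310.8, 210.3], 0.65)]), ('scene', [([321.8, 228.7], 0.8)])]
    [0.6033 0.0933 0.0804] 0.0049
wheel_a [('top', [([329.6, 284.6], 0.8), ([359.4, 179.9], 0.65)]), ('scene', [([372.7, 211.5], 0.75), ([363.7, 249.5], 0.67)])]
    [0.4006 0.0354 0.0135] 0.0045
screwdriver [('top', [([332.7, 147.4], 0.85)]), ('scene', [])]
list index out of range
mug [('top', [([169.4, 249.3], 0.92)]), ('scene', [([458.3, 347.4], 0.65)])]
    [0.4903 0.5008 0.006 ] 0.0048
wax [('top', [([414.0, 155.0], 0.68)]), ('scene', [([212.5, 206.6], 0.56), ([347.8, 265.4], 0.41)])]
    [ 0.7912 -0.211   0.0057] 0.0003
board [('top', [([339.0, 215.4], 0.85)]), ('scene', [([310.7, 235.0], 0.77)])]
    [ 0.5981  0.0145 -0.0066] 0.012
stand [('top', [([279.9, 227.1], 0.76)]), ('scene', [([348.7, 264.9], 0.85), ([278.8, 166.7], 0.24)])]
    [0.5662 0.1804 0.008 ] 0.0027
1.55
```

```bash
python3 - <<'E'
import cv2
im=cv2.imread("pics/top0.png"); cv2.imwrite("pics/t1.png",cv2.resize(im[130:310,180:380],None,fx=4,fy=3.3333*1.2/1.0*0+3.2,interpolation=cv2.INTER_CUBIC)[:600,:800])
im=cv2.imread("pics/scene0.png"); cv2.imwrite("pics/s1.png",cv2.resize(im[150:330,230:450],None,fx=3.3,fy=3.3,interpolation=cv2.INTER_CUBIC)[:600,:800])
E
python3 - <<'E'
from h import *
for c in("top","scene"):
    for q in ("wheel_a","pad_a_c","kingpin_c","lip","screwdriver"):
        print(c,q,[(np.round(x["centre"],1).tolist(),round(x["p"],2)) for x in search_frame(c,q)])
m=cut_out("top","tub_in")[0]["pixels"]
print(cv2.minAreaRect(np.argwhere(m)[:,::-1].astype(np.float32)))
s=get_state();print(R.from_quat(s["tcp_rot"]).as_matrix().round(3))
E
```

```text
top wheel_a [([328.7, 287.8], 0.84), ([358.2, 175.3], 0.66)]
top pad_a_c [([219.8, 220.3], 0.69)]
top kingpin_c [([241.9, 252.9], 0.57), ([343.8, 144.1], 0.21)]
top lip [([251.1, 239.2], 0.74)]
top screwdriver [([349.2, 145.8], 0.91)]
scene wheel_a [([368.2, 205.7], 0.67), ([264.9, 225.5], 0.59), ([276.7, 160.5], 0.47)]
scene pad_a_c [([392.3, 267.0], 0.91)]
scene kingpin_c [([402.1, 239.9], 0.53)]
scene lip [([383.0, 262.2], 0.61)]
scene screwdriver [([276.2, 161.1], 0.67), ([234.9, 249.7], 0.63)]
((444.1445007324219, 235.74136352539062), (75.48424530029297, 69.55491638183594), 86.56636810302734)
[[ 0.929  0.371 -0.   ]
 [ 0.371 -0.929 -0.   ]
 [-0.     0.    -1.   ]]
```

View pics/t1.png

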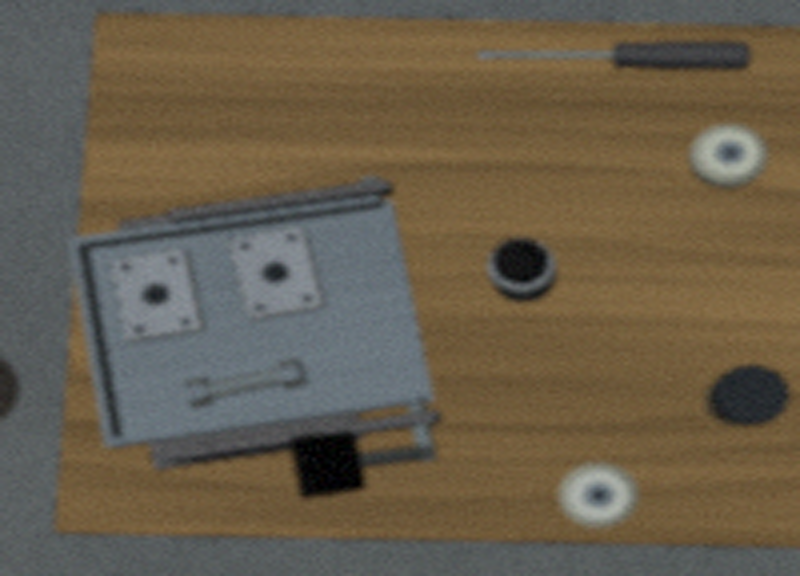

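View pics/s1.png

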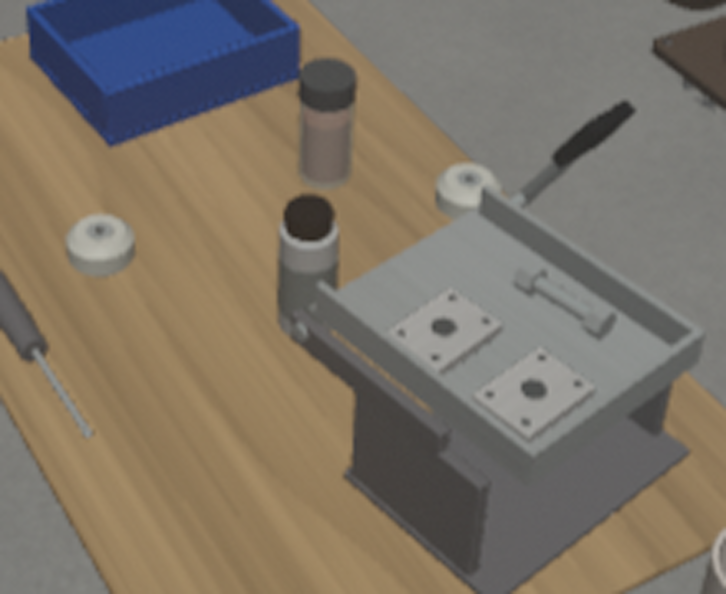

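Run:
```python
from h import *
from scipy.optimize import least_squares
obs=[((199.5,205),(-.2,.086,.034)),((207,269),(-.2,-.086,.034)),((277.5,192.5),(.012,.086,.034)),((287.5,256),(.012,-.086,.034))]
# scene
obs2=[((230+332/3.3,150+292/3.3),(.012,.086,.034)),((230+703/3.3,150+335/3.3),(-.2,-.086,.034)),((230+532/3.3,150+453/3.3),(-.2,.086,.034)),((230+485/3.3,150+192/3.3),(.012,-.086,.034))]
def f(p,o=None):
    r=[]
    for cam,ob in (("top",obs),("scene",obs2)):
        for px,q in ob:
            c,s=np.cos(p[2]),np.sin(p[2]); X=[p[0]+c*q[0]-s*q[1],p[1]+s*q[0]+c*q[1],.122+q[2]]
            r+=list(proj(cam,X)-px)
    return r
r=least_squares(f,[.56,.17,-1.7]); print(r.x,np.round(r.fun,1)); 
p=r.x;c,s=np.cos(p[2]),np.sin(p[2])
L=lambda x,y:np.round([p[0]+c*x-s*y,p[1]+s*x+c*y],4)
print("xdir",c,s,"paddle",L(-.108*np.sin(.52),-.126),"tub",L(.065,0),L(.12,0))
for n,px,z in (("wheelb",(358.2,175.3),.044),("wheela",(328.7,287.8),.044),("can cap",(180+521/4,130+262/3.2),.132),("jarcap",(367,253),.122)): 
    w=atz("top",px,z)[:2]; d=w-p[:2]; print(n,w, "lipframe",c*d[0]+s*d[1],-s*d[0]+c*d[1])
# tub rect at rim corners from tub mask
m=cut_out("top","tub_in")[0]["pixels"]
im=read_camera("top"); cv2.imwrite("pics/tub.png",cv2.resize(im[180:290,395:490,::-1],None,fx=5,fy=5,interpolation=cv2.INTER_CUBIC))
im=read_camera("scene"); cv2.imwrite("pics/tubs.png",cv2.resize(im[120:200,220:340,::-1],None,fx=6,fy=6,interpolation=cv2.INTER_CUBIC))
```

```text
[ 0.55776077  0.17838268 -1.38177346] [-4.1 -0.9 -3.2  0.7 -1.7 -1.5 -1.6  0.  -6.2 -5.8  1.8 -2.2  0.5 -0.5
  0.1 -5.3]
xdir 0.18789925980969147 -0.9821883058573697 paddle [0.4239 0.2074] tub [0.57   0.1145] [0.5803 0.0605]
wheelb [ 0.71647359 -0.04171803] lipframe 0.24600237206777226 0.11452911989495923
wheela [0.39485402 0.03642474] lipframe 0.10881937240731905 -0.1866788985570571
can cap [0.59475391 0.09152603] lipframe 0.0922605735375809 0.02001393003335614
jarcap [ 0.48994775 -0.06144847] lipframe 0.22281734187415642 -0.11166925152791699
```

View pics/tub.png

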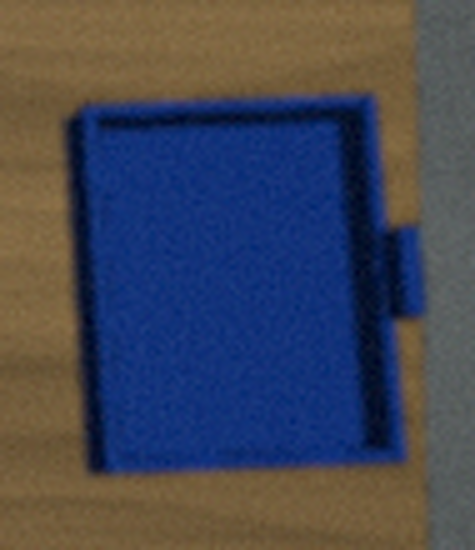

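View pics/tubs.png

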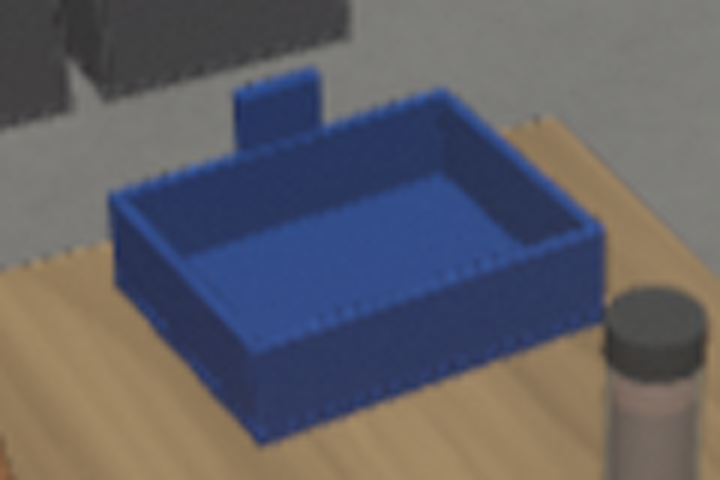

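```bash
cat > fit.py <<'E'
from h import *
from scipy.optimize import least_squares
def fit(obs,z0,x0,loss='soft_l1'):
    def f(p):
        r=[]
        for cam,px,q in obs:
            c,s=np.cos(p[2]),np.sin(p[2]); X=[p[0]+c*q[0]-s*q[1],p[1]+s*q[0]+c*q[1],z0+q[2]]
            r+=list(proj(cam,X)-px)
        return np.array(r)
    r=least_squares(f,x0,loss=loss); return r.x,np.round(f(r.x),1)
E
python3 - <<'E'
from fit import *
T=lambda a,b:(180+a/4,130+b/3.2)
S=lambda a,b:(230+a/3.3,150+b/3.3)
z=.034
o=[("top",T(78,240),(-.2,.086,z)),("top",T(108,445),(-.2,-.086,z)),("scene",S(703,335),(-.2,-.086,z)),("scene",S(532,453),(-.2,.086,z)),
("top",(280.1,225),(0,0,0)),("scene",(353.9,232.4),(0,0,0)),("top",(261.3,276.3),(-.0537,-.126,.0937)),("scene",(409.5,189.7),(-.0537,-.126,.0937)),
("top",T(432,398),(.012,-.078,.004))]
print("lip",*fit(o,.122,[.56,.17,-1.4]))
T=lambda a,b:(395+a/5,180+b/5); S=lambda a,b:(220+a/6,120+b/6)
o=[("top",T(85,105),(-.083,.103,.06)),("top",T(375,97),(.083,.103,.06)),("top",T(403,460),(.083,-.103,.06)),("top",T(100,468),(-.083,-.103,.06)),
("scene",S(110,197),(.083,.103,.06)),("scene",S(258,347),(-.083,.103,.06)),("scene",S(604,228),(-.083,-.103,.06)),("scene",S(442,90),(.083,-.103,.06))]
x,r=fit(o,.012,[.55,-.27,-1.57]); print("tub",x,r)
c,s=np.cos(x[2]),np.sin(x[2]);print("tab",x[0]+.083*c,x[1]+.083*s)
E
```

```text
lip [ 0.55774417  0.17409501 -1.38358061] [-2.4 -1.  -1.6  0.6  0.5 -3.3 -0.9 -1.9 -1.1  0.4 -0.5 -3.1  0.2 -0.5
  0.3 -0.4 -0.2 -0.8]
tub [ 0.54371692 -0.27613021 -1.51661923] [-1.3 -0.6 -0.3 -0.7 -0.1  0.8  0.1  1.1 -1.2 -1.5 -1.5  0.2  0.4 -0.4
  0.4 -1.3]
tab 0.5482114227857855 -0.35900842817947176
```

```bash
cat > go.py <<'E'
import sys,numpy as np
from plant import get_state
from scipy.spatial.transform import Rotation as R
# target x y z, angle of tool y axis (deg), tool straight down
def plan(x,y,z,a,s=None):
    s=s or get_state(); Rm=R.from_quat(s["tcp_rot"]); p=s["eef_pos"]
    a=np.radians(a); yv=np.array([np.cos(a),np.sin(a),0]); zv=np.array([0,0,-1.]); xv=np.cross(yv,zv)
    T=R.from_matrix(np.column_stack([xv,yv,zv]))
    rv=(Rm.inv()*T).as_rotvec(degrees=True); d=Rm.inv().apply(np.array([x,y,z])-p)
    return rv,d
if __name__=="__main__":
    v=list(map(float,sys.argv[1:5])); rv,d=plan(*v)
    s=get_state(); print("t",round(s["time"],2),"p",s["eef_pos"].round(4),"q",s["qpos"].round(2),"F",s["contact_force"].round(1),"op",round(s["opening"],3))
    print("turn",rv.round(1),"shift",d.round(4),"dist",np.linalg.norm(d).round(3))
E
python3 go.py .598 .092 .2 10.8
```

```text
t 2.25 p [ 0.2503 -0.6269  0.2313] q [-1.34  0.29  1.58 -0.    1.28 -0.15] F [-0.2 -0.5  0.2] op 0.998
turn [ -0.   0. -79.] shift [ 0.5895 -0.5387  0.0313] dist 0.799
```

move_arm:
  plan:
    - [[0,0,-6,0.044,-0.04,0,0.085],[0,0,-12,0.088,-0.08,0,0.085],[0,0,-18,0.132,-0.12,0,0.085],[0,0,-24,0.176,-0.16,0,0.085],[0,0,-30,0.22,-0.2,0,0.085]]
  force: 40

```text
time: 2.88
eef_pos: [0.3811, -0.3578, 0.2316]
tcp_rot: [0.899, 0.438, 0.0, 0.0]
contact_force: [0.0, 0.1, 0.6]
opening: 0.994
```

```bash
python3 go.py .598 .092 .2 10.8
```

```text
t 2.88 p [ 0.3811 -0.3578  0.2316] q [-0.95 -0.05  1.95  0.    1.25 -0.28] F [0.  0.1 0.6] op 0.994
turn [  0.    0.  -48.9] shift [ 0.4879 -0.1066  0.0315] dist 0.5
```

move_arm:
  plan:
    - [[0,0,-6,0.06,-0.013,0,0.085],[0,0,-12,0.12,-0.026,0,0.085],[0,0,-18,0.18,-0.039,0,0.085],[0,0,-24,0.24,-0.052,0,0.085],[0,0,-30,0.3,-0.065,0,0.085]]

```text
time: 3.5
eef_pos: [0.5156, -0.0797, 0.2321]
tcp_rot: [0.754, 0.657, 0.0, 0.001]
contact_force: [-0.2, -0.0, -0.6]
opening: 0.997
```

```bash
python3 go.py .598 .092 .2 10.8
```

```text
t 3.5 p [ 0.5156 -0.0797  0.2321] q [-0.35 -0.06  1.95 -0.    1.25 -0.21] F [-0.2 -0.  -0.6] op 0.997
turn [  0.1   0.1 -18.7] shift [0.1814 0.0581 0.032 ] dist 0.193
```

move_arm:
  plan:
    - [[0,0,-5,0.045,0.0145,0,0.085],[0,0,-10,0.09,0.029,0,0.085],[0,0,-15,0.135,0.0435,0,0.085],[0,0,-18.7,0.181,0.058,0,0.085],[0,0,-18.7,0.181,0.058,0,0.085]]

```text
time: 4.12
eef_pos: [0.5984, 0.0944, 0.2319]
tcp_rot: [0.636, 0.772, 0.0, 0.001]
contact_force: [-0.6, -1.3, -0.9]
opening: 0.997
```

```bash
cat >> h.py <<'E'
_w=get_calibration("wrist")
def wproj(s,X):
    Rm=R.from_quat(s["tcp_rot"]).as_matrix(); H=_w["hand_eye"]
    pt=Rm.T@(np.array(X)-s["eef_pos"]); pc=H[:3,:3].T@(pt-H[:3,3])
    v=np.array([pc[0],-pc[1],-pc[2]]); th=np.arctan2(np.hypot(v[0],v[1]),v[2]); f=_w["mtx"][0,0]; ph=np.arctan2(v[1],v[0])
    return np.array([_w["mtx"][0,2]+f*th*np.cos(ph),_w["mtx"][1,2]+f*th*np.sin(ph)])
def wray(s,px):
    f=_w["mtx"][0,0]; dx,dy=px[0]-_w["mtx"][0,2],px[1]-_w["mtx"][1,2]; r=np.hypot(dx,dy); th=r/f
    v=np.array([np.sin(th)*dx/r,-np.sin(th)*dy/r,-np.cos(th)]); H=_w["hand_eye"]; Rm=R.from_quat(s["tcp_rot"]).as_matrix()
    return s["eef_pos"]+Rm@H[:3,3], Rm@H[:3,:3]@v
def watz(s,px,z):
    o,d=wray(s,px); return o+d*(z-o[2])/d[2]
E
python3 - <<'E'
from h import *
s=get_state(); im=read_camera("wrist").copy()
print(s["eef_pos"])
for q in ("can_c","jar_c","lip"):
    for r in pinpoint("wrist",q)[:2]: print(q,r, watz(s,r["centre"],{"can_c":.072,"jar_c":.067,"lip":.122}[q]))
cv2.imwrite("pics/w1.png",im[:,:,::-1])
E
```

```text
[0.59841472 0.09437737 0.23194314]
can_c {'centre': [315.9, 178.2], 'p': 0.72} [0.59532131 0.09370898 0.072     ]
jar_c {'centre': [374.1, 280.4], 'p': 0.74} [ 0.68843447 -0.01919946  0.067     ]
jar_c {'centre': [211.9, 278.4], 'p': 0.65} [ 0.49213644 -0.05793545  0.067     ]
lip {'centre': [291.2, 87.5], 'p': 0.91} [0.55909454 0.17851453 0.122     ]
```

View pics/w1.png

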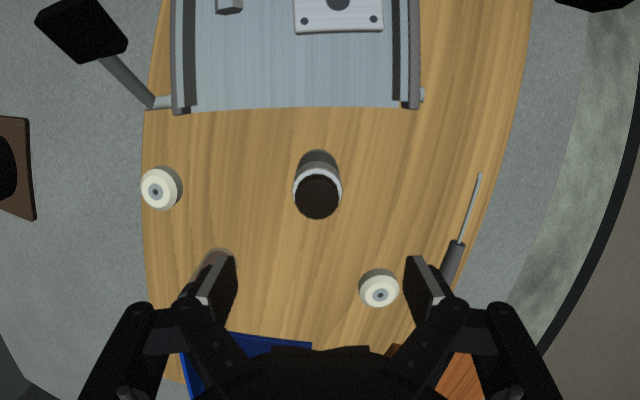

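```bash
python3 go.py .5955 .0935 .072 10.8
python3 - <<'E'
from h import *
s=get_state()
a=watz(s,(172,110),.126);b=watz(s,(419,106),.126); print(a,b,np.linalg.norm(a-b),np.degrees(np.arctan2(*(b-a)[[1,0]])))
E
```

```text
t 4.33 p [0.5975 0.0909 0.2319] q [-0.02  0.13  1.76 -0.    1.25 -0.2 ] F [-0.5  0.1  0.1] op 0.999
turn [ 0.1  0.1 -0. ] shift [ 0.0032 -0.0017  0.1599] dist 0.16
[0.45889057 0.14321449 0.126     ] [0.66376928 0.18224151 0.126     ] 0.2085626834231026 10.784973655214095
```

move_arm:
  plan:
    - [[0,0,0,0.003,-0.002,0.05,0.085],[0,0,0,0.003,-0.002,0.1,0.085],[0,0,0,0.003,-0.002,0.16,0.085],[0,0,0,0.003,-0.002,0.16,0.085],[0,0,0,0.003,-0.002,0.16,0.085]]

```text
time: 4.95
eef_pos: [0.5966, 0.0925, 0.0743]
tcp_rot: [0.638, 0.77, 0.001, 0.002]
contact_force: [0.8, 0.4, 0.5]
opening: 0.996
```

move_arm:
  plan:
    - [[0,0,0,0,0,0,0.05],[0,0,0,0,0,0,0.03],[0,0,0,0,0,0,0.03],[0,0,0,0,0,0,0.03],[0,0,0,0,0,0,0.03]]
  force: 40

```text
time: 5.58
eef_pos: [0.5979, 0.0924, 0.0772]
tcp_rot: [0.638, 0.77, 0.002, 0.004]
contact_force: [-2.3, -0.3, 6.3]
opening: 0.531
```

```bash
python3 go.py .70 -.14 .14 0;python3 - <<'E'
from h import *
im=read_camera("wrist");cv2.imwrite("pics/w2.png",im[:,:,::-1])
E
```

```text
t 5.58 p [0.5979 0.0924 0.0772] q [-0.01  0.3   1.86 -0.    0.97 -0.2 ] F [-2.3 -0.3  6.3] op 0.531
turn [ 0.4  0.2 10.7] shift [-0.2475  0.0575 -0.0616] dist 0.261
```

View pics/w2.png

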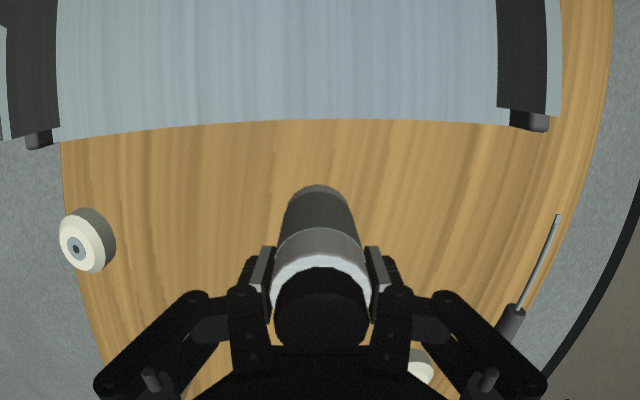

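move_arm:
  plan:
    - [[0,0,0,0,0,-0.03,0.03],[0,0,1,0,0,-0.06,0.03],[0,0,3,-0.04,0.01,-0.06,0.03],[0,0,6,-0.09,0.02,-0.06,0.03],[0,0,9,-0.14,0.033,-0.06,0.03]]

```text
time: 6.25
eef_pos: [0.6561, -0.0398, 0.1383]
tcp_rot: [0.697, 0.717, 0.002, 0.004]
contact_force: [1.1, 0.2, -1.3]
opening: 0.528
```

```bash
python3 go.py .70 -.14 .137 0
```

```text
t 6.25 p [ 0.6561 -0.0398  0.1383] q [-0.21  0.33  1.7  -0.    1.1  -0.24] F [ 1.1  0.2 -1.3] op 0.528
turn [0.5 0.1 1.7] shift [-0.1015  0.0409  0.0018] dist 0.109
```

move_arm:
  plan:
    - [[0,0,1,-0.04,0.016,0,0.03],[0,0,1.7,-0.08,0.032,0,0.03],[0,0,1.7,-0.1015,0.041,0,0.03],[0.5,0,1.7,-0.1015,0.041,0,0.03],[0.5,0,1.7,-0.1015,0.041,0,0.03]]

```text
time: 6.88
eef_pos: [0.6996, -0.1385, 0.1385]
tcp_rot: [0.707, 0.707, -0.001, -0.0]
contact_force: [0.5, 0.3, -1.3]
opening: 0.528
```

```bash
python3 go.py .70 -.14 .077 0
```

```text
t 6.88 p [ 0.6996 -0.1385  0.1385] q [-0.34  0.45  1.54 -0.    1.15 -0.34] F [ 0.5  0.3 -1.3] op 0.528
turn [-0.1  0.1  0. ] shift [-0.0015  0.0005  0.0615] dist 0.061
```

move_arm:
  plan:
    - [[0,0,0,-0.001,0,0.02,0.03],[0,0,0,-0.001,0,0.04,0.03],[0,0,0,-0.001,0,0.053,0.03],[0,0,0,-0.001,0,0.058,0.03],[0,0,0,-0.001,0,0.061,0.03]]

```text
time: 7.5
eef_pos: [0.6992, -0.1395, 0.0774]
tcp_rot: [0.707, 0.707, -0.002, -0.001]
contact_force: [-3.6, 0.9, 3.9]
opening: 0.53
```

```bash
python3 go.py .70 -.14 .077 0
```

```text
t 7.5 p [ 0.6992 -0.1395  0.0774] q [-0.34  0.51  1.57 -0.    1.06 -0.34] F [-3.6  0.9  3.9] op 0.53
turn [-0.2  0.   0. ] shift [-0.0005  0.0008  0.0004] dist 0.001
```

Contact (+4 N). Release and rise.

move_arm:
  plan:
    - [[0,0,0,0,0,0,0.06],[0,0,0,0,0,0,0.085],[0,0,0,0,0,0,0.085],[0,0,0,0,0,-0.04,0.085],[0,0,0,0,0,-0.1,0.085]]

```text
time: 8.12
eef_pos: [0.6981, -0.139, 0.1756]
tcp_rot: [0.707, 0.707, -0.003, -0.004]
contact_force: [1.3, -0.1, 1.1]
opening: 0.993
```

```bash
python3 go.py .548 -.359 .2 -86.9;python3 - <<'E'
from h import *
im=read_camera("top");cv2.imwrite("pics/top2.png",im[:,:,::-1])
im=read_camera("scene");cv2.imwrite("pics/sc2.png",im[:,:,::-1])
E
```

```text
t 8.12 p [ 0.6981 -0.139   0.1756] q [-0.34  0.41  1.52 -0.    1.22 -0.34] F [ 1.3 -0.1  1.1] op 0.993
turn [-0.5  0.3 86.9] shift [-0.2199 -0.1504 -0.0233] dist 0.267
```

View pics/sc2.png

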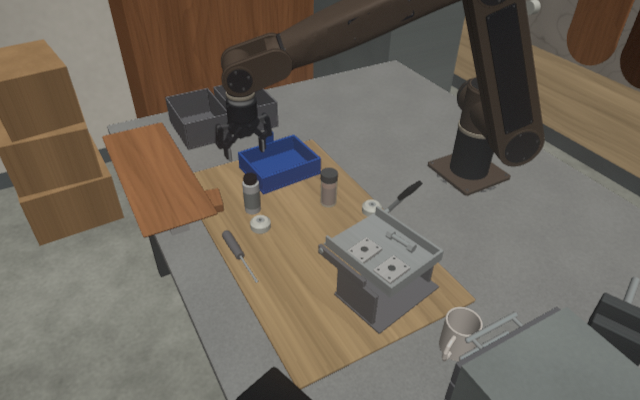

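View pics/top2.png

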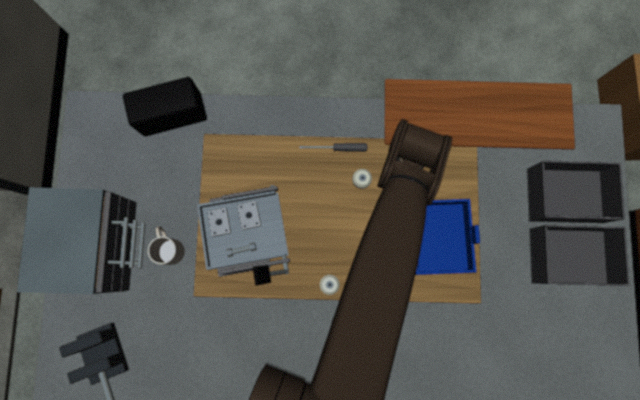

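move_arm:
  plan:
    - [[0,0,9,-0.03,-0.02,-0.025,0.085],[0,0,18,-0.07,-0.045,-0.025,0.085],[0,0,27,-0.11,-0.075,-0.025,0.085],[0,0,36,-0.16,-0.11,-0.025,0.085],[0,0,45,-0.21,-0.145,-0.025,0.085]]

```text
time: 8.85
eef_pos: [0.5583, -0.3523, 0.2135]
tcp_rot: [0.925, 0.381, 0.005, 0.006]
contact_force: [0.3, 0.0, -0.3]
opening: 0.994
```

```bash
python3 go.py .548 -.359 .2 -86.9
```

```text
t 8.85 p [ 0.5583 -0.3523  0.2135] q [-0.72  0.26  1.64  0.    1.22  0.07] F [ 0.3  0.  -0.3] op 0.994
turn [ 0.7 -0.6 41.7] shift [-0.0121 -0.0028  0.0134] dist 0.018
```

move_arm:
  plan:
    - [[0,0,9,-0.004,-0.001,0.005,0.085],[0,0,18,-0.008,-0.002,0.01,0.085],[0,0,27,-0.012,-0.003,0.013,0.085],[0.5,-0.5,36,-0.012,-0.003,0.013,0.085],[0.7,-0.6,41.7,-0.012,-0.003,0.013,0.085]]

```text
time: 9.48
eef_pos: [0.548, -0.3591, 0.2008]
tcp_rot: [1.0, 0.025, 0.0, 0.001]
contact_force: [0.2, -0.7, -0.5]
opening: 0.996
```

```bash
python3 go.py .548 -.359 .2 -86.9
python3 - <<'E'
from h import *
s=get_state(); im=read_camera("wrist").copy()
for q,z in (("tub_tab",.092),("tub_in",.02)):
    for r in pinpoint("wrist",q)[:2]: print(q,r, watz(s,r["centre"],z))
cv2.imwrite("pics/w3.png",im[:,:,::-1])
E
```

```text
t 9.47 p [ 0.548  -0.3591  0.2008] q [-0.73  0.27  1.66 -0.    1.22  0.79] F [ 0.2 -0.7 -0.5] op 0.996
turn [ 0.1 -0.  -0.2] shift [ 0.     -0.0001  0.0008] dist 0.001
tub_tab {'centre': [320.9, 195.3], 'p': 0.62} [ 0.54702478 -0.3598841   0.092     ]
tub_in {'centre': [245.5, 171.9], 'p': 0.8} [ 0.54613671 -0.27723516  0.02      ]
```

View pics/w3.png

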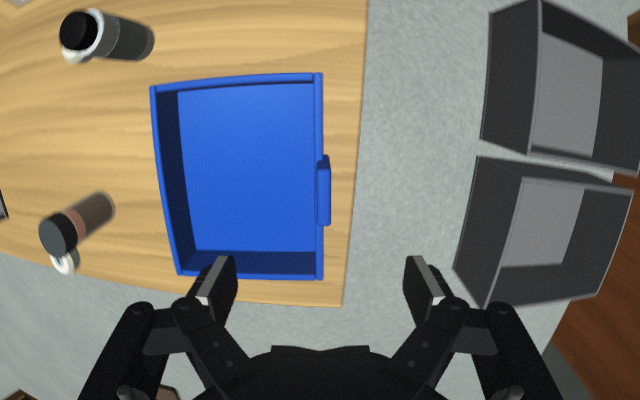

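move_arm:
  plan:
    - [[0,0,0,0,0,0.04,0.085],[0,0,0,0,0,0.08,0.085],[0,0,0,0,0,0.11,0.085],[0,0,0,0,0,0.123,0.085],[0,0,0,0,0,0.123,0.085]]

```text
time: 10.25
eef_pos: [0.5479, -0.3589, 0.0773]
tcp_rot: [1.0, 0.028, -0.0, 0.0]
contact_force: [-0.4, 0.4, -0.6]
opening: 0.998
```

move_arm:
  plan:
    - [[0,0,0,0,0,0,0.04],[0,0,0,0,0,0,0.005],[0,0,0,0,0,0,0.0],[0,0,0,0,0,0,0.0],[0,0,0,0,0,0,0.0]]
  force: 70

```text
time: 10.88
eef_pos: [0.5482, -0.3596, 0.0782]
tcp_rot: [1.0, 0.028, 0.0, 0.001]
contact_force: [-0.7, -0.9, 3.1]
opening: 0.125
```

```bash
python3 go.py .58 .0 .25 -79.2
python3 - <<'E'
from h import *
im=read_camera("wrist").copy()
cv2.imwrite("pics/w4.png",im[:,:,::-1])
E
```

```text
t 10.88 p [ 0.5482 -0.3596  0.0782] q [-0.73  0.4   1.73 -0.    1.01  0.78] F [-0.7 -0.9  3.1] op 0.125
turn [ 0.1 -0.  -7.6] shift [ 0.0521 -0.3569 -0.1725] dist 0.4
```

View pics/w4.png

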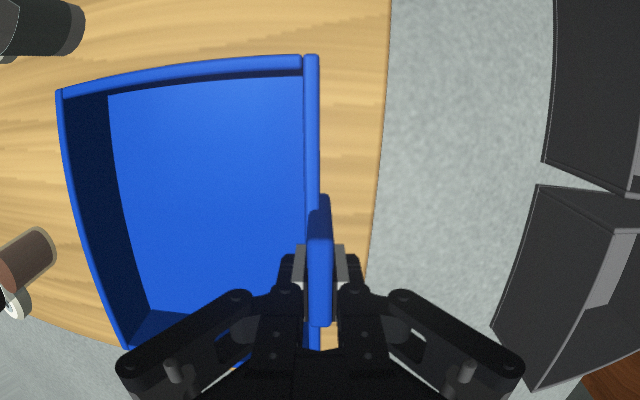

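move_arm:
  plan:
    - [[0,0,0,0,0,-0.02,0.0],[0,0,0,0,0,-0.05,0.0],[0,0,0,0,0,-0.09,0.0],[0,0,0,0,0,-0.13,0.0],[0,0,0,0,0,-0.16,0.0]]

```text
time: 11.55
eef_pos: [0.5483, -0.3591, 0.2409]
tcp_rot: [1.0, 0.028, 0.001, 0.002]
contact_force: [0.4, 0.6, -1.7]
opening: 0.131
```

```bash
python3 go.py .619 -.011 .24 -79.2
python3 - <<'E'
from h import *
im=read_camera("wrist").copy()
cv2.imwrite("pics/w5.png",im[:,:,::-1])
im=read_camera("scene").copy()
cv2.imwrite("pics/s5.png",im[:,:,::-1])
E
```

```text
t 11.55 p [ 0.5483 -0.3591  0.2409] q [-0.73  0.24  1.62 -0.    1.28  0.78] F [ 0.4  0.6 -1.7] op 0.131
turn [ 0.2 -0.1 -7.6] shift [ 9.020e-02 -3.436e-01 -1.000e-04] dist 0.355
```

View pics/s5.png

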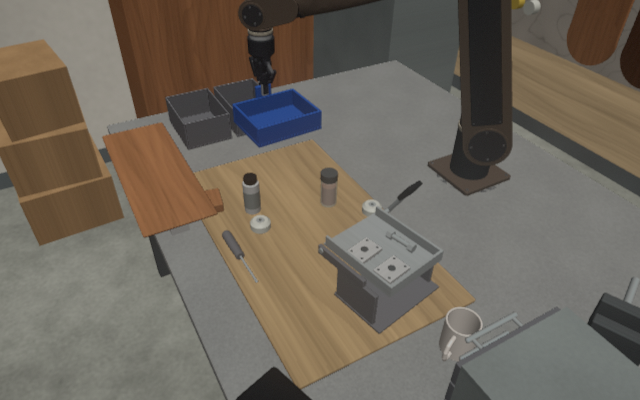

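move_arm:
  plan:
    - [[0,0,-1,0.01,-0.02,0,0.0],[0,0,-2,0.02,-0.055,0,0.0],[0,0,-3,0.03,-0.095,0,0.0],[0,0,-4,0.04,-0.14,0,0.0],[0,0,-5,0.05,-0.185,0,0.0]]

```text
time: 12.28
eef_pos: [0.5885, -0.1697, 0.2401]
tcp_rot: [0.997, 0.073, 0.002, 0.003]
contact_force: [0.7, 0.2, -2.4]
opening: 0.13
```

```bash
python3 go.py .619 -.011 .24 -79.2
```

```text
t 12.28 p [ 0.5885 -0.1697  0.2401] q [-0.44  0.14  1.73 -0.    1.26  0.98] F [ 0.7  0.2 -2.4] op 0.13
turn [ 0.4 -0.2 -2.5] shift [ 0.0532 -0.1526 -0.0007] dist 0.162
```

move_arm:
  plan:
    - [[0,0,-1,0.015,-0.045,0,0.0],[0,0,-2,0.03,-0.09,0,0.0],[0,0,-2.5,0.044,-0.125,0,0.0],[0,0,-2.5,0.053,-0.148,0,0.0],[0.3,-0.1,-2.5,0.053,-0.1525,0,0.0]]

```text
time: 12.9
eef_pos: [0.6176, -0.0082, 0.2369]
tcp_rot: [0.995, 0.096, -0.001, -0.0]
contact_force: [-0.8, 0.7, -3.1]
opening: 0.124
```

move_arm:
  plan:
    - [[0,0,0,0,0,0,0.0],[0,0,0,0,0,0.0,0.0],[0,0,0,0,0,0.01,0.0],[0,0,0,0,0,0.02,0.0],[0,0,0,0,0,0.02,0.0]]

```text
time: 13.52
eef_pos: [0.6166, -0.0085, 0.2149]
tcp_rot: [0.995, 0.096, -0.003, -0.001]
contact_force: [-0.2, -0.5, -2.7]
opening: 0.127
```

```bash
python3 go.py .619 -.011 .0802 -79.2
python3 - <<'E'
from h import *
s=get_state(); im=read_camera("wrist").copy()
cv2.imwrite("pics/w6.png",im[:,:,::-1])
for r in pinpoint("wrist","lip")[:2]: print(r, watz(s,r["centre"],.122))
im=read_camera("scene").copy()
cv2.imwrite("pics/s6.png",im[:,:,::-1])
E
```

```text
t 13.53 p [ 0.6166 -0.0085  0.2149] q [-0.18  0.18  1.74 -0.    1.23  1.2 ] F [-0.2 -0.5 -2.7] op 0.127
turn [-0.1  0.4  0.2] shift [0.0027 0.0033 0.1347] dist 0.135
```

View pics/s6.png

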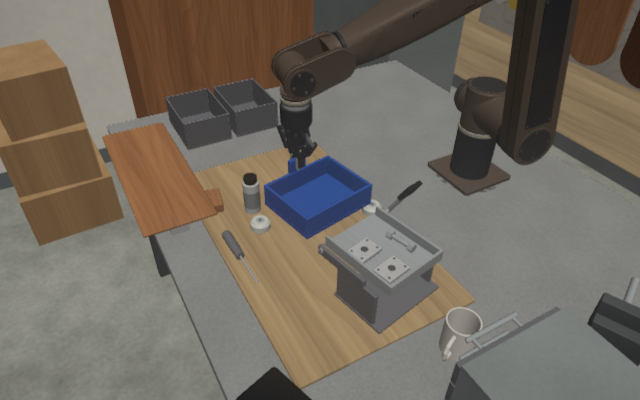

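View pics/w6.png

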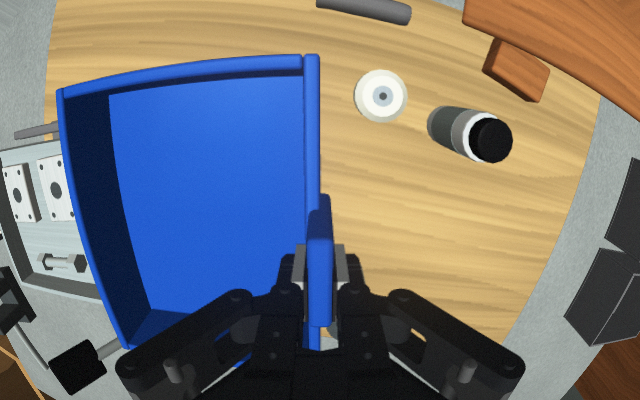

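Run:
```python
from h import *
im=read_camera("top").copy()
# expected overlays: tub rim corners (z), lip edge
lip=np.array([.558,.176]); a=np.radians(-79.2); X=np.array([np.cos(a),np.sin(a)]);Y=np.array([-X[1],X[0]])
s=get_state(); tub=s["eef_pos"][:2]-.083*X
print("tub in lip frame",(tub-lip)@X,(tub-lip)@Y, "jar",(np.array([.491,-.061])-lip)@X)
big=cv2.resize(im[130:310,180:430,::-1],None,fx=3.2,fy=3.2,interpolation=cv2.INTER_CUBIC)
def d(P,z,col):
    for p in P:
        u=(proj("top",[*p,z])-[180,130])*3.2; cv2.circle(big,tuple(int(v) for v in u),3,col,-1)
d([tub+sx*.083*X+sy*.103*Y for sx in(-1,1) for sy in(-1,1)],s["eef_pos"][2]-.0062,(0,0,255))
d([lip+.012*X+sy*.086*Y for sy in(-1,1)],.126,(0,255,0))
d([lip-.2*X+sy*.086*Y for sy in(-1,1)],.156,(0,255,0))
cv2.imwrite("pics/t6.png",big)
```

```text
tub in lip frame 0.10928093931964226 0.024219337649538028 jar 0.22024753034545566
```

View pics/t6.png

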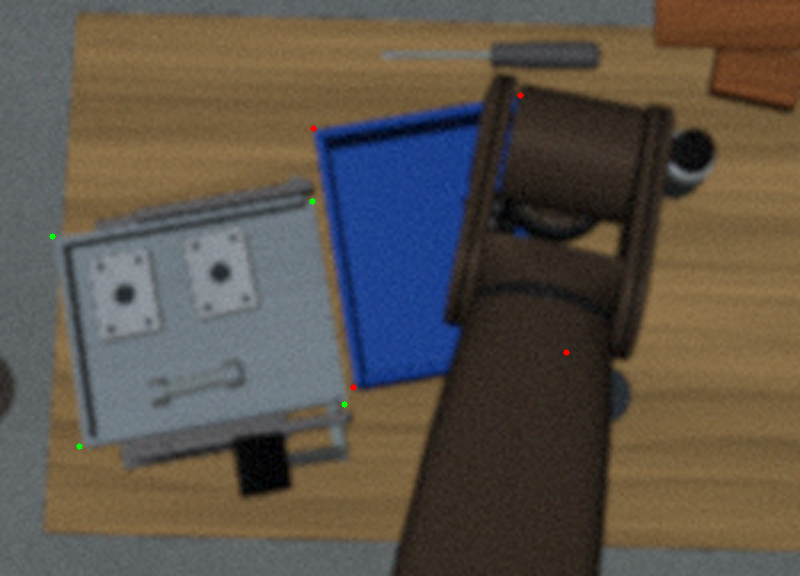

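move_arm:
  plan:
    - [[0,0,0,0.003,0.003,0.025,0.0],[0,0,0,0.003,0.003,0.055,0.0],[0,0,0,0.003,0.003,0.085,0.0],[0,0.3,0,0.003,0.003,0.112,0.0],[0,0.4,0.2,0.003,0.003,0.127,0.0]]

```text
time: 14.35
eef_pos: [0.6205, -0.0105, 0.089]
tcp_rot: [0.996, 0.094, 0.002, -0.001]
contact_force: [-0.1, -0.2, -2.7]
opening: 0.133
```

```bash
python3 go.py .5887 .031 .086 -79.2
python3 - <<'E'
from h import *
im=read_camera("scene").copy()
cv2.imwrite("pics/s7.png",cv2.resize(im[120:300,180:460,::-1],None,fx=2.8,fy=2.8))
E
```

```text
t 14.35 p [ 0.6205 -0.0105  0.089 ] q [-0.18  0.32  1.82  0.    1.01  1.2 ] F [-0.1 -0.2 -2.7] op 0.133
turn [-0.1 -0.2  0. ] shift [-0.0235 -0.0468  0.003 ] dist 0.052
```

View pics/s7.png

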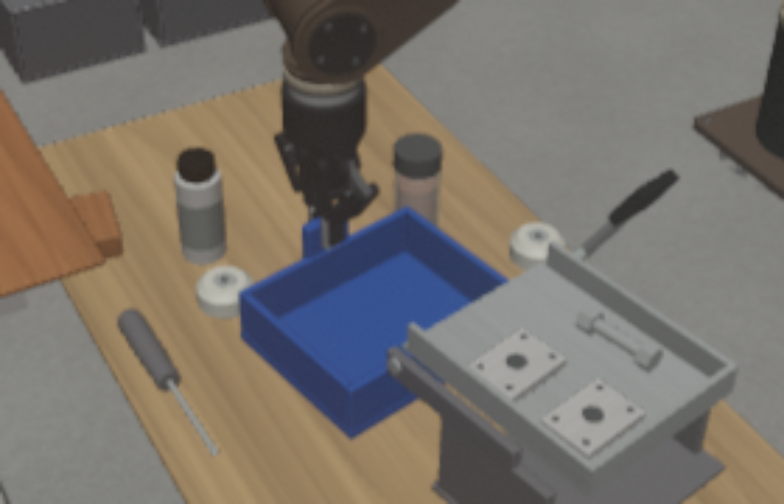

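move_arm:
  plan:
    - [[0,0,0,-0.006,-0.012,0.002,0.0],[0,0,0,-0.014,-0.028,0.003,0.0],[0,0,0,-0.02,-0.04,0.003,0.0],[0,0,0,-0.0235,-0.047,0.006,0.0],[0,0,0,-0.0235,-0.047,0.01,0.0]]

```text
time: 15.02
eef_pos: [0.5877, 0.032, 0.0781]
tcp_rot: [0.996, 0.095, 0.001, -0.001]
contact_force: [-10.1, 0.7, 10.2]
opening: 0.123
```

```bash
python3 go.py .5887 .031 .0782 -79.2
```

```text
t 15.03 p [0.5877 0.032  0.0781] q [-0.12  0.27  1.9   0.    0.97  1.26] F [-10.1   0.7  10.2] op 0.123
turn [-0.1 -0.1  0.1] shift [ 0.0008  0.0012 -0.0001] dist 0.001
```

move_arm:
  plan:
    - [[0,0,0,0,0,-0.001,0.0],[0,0,0,0,0,-0.001,0.03],[0,0,0,0,0,-0.001,0.05],[0,0,0,0,0,-0.001,0.06],[0,0,0,0,0,-0.001,0.06]]

```text
time: 15.65
eef_pos: [0.5878, 0.0319, 0.0791]
tcp_rot: [0.996, 0.095, 0.001, -0.001]
contact_force: [-0.0, -0.3, -0.2]
opening: 0.701
```

move_arm:
  plan:
    - [[0,0,0,0,0,-0.02,0.06],[0,0,0,0,0,-0.05,0.06],[0,0,0,0,0,-0.09,0.06],[0,0,0,0,0,-0.14,0.04],[0,0,0,0,0,-0.2,0.0]]

```text
time: 16.27
eef_pos: [0.5868, 0.0315, 0.2814]
tcp_rot: [0.996, 0.095, 0.001, -0.001]
contact_force: [0.2, 0.0, -0.7]
opening: 0.286
```

```bash
python3 go.py .41 .255 .27 10.8
python3 - <<'E'
from h import *
s=get_state(); im=read_camera("wrist").copy()
cv2.imwrite("pics/w8.png",im[:,:,::-1])
for q,z in (("lip",.122),("tub_in",.02),("tub_tab",.092),("paddle",.216)):
    for r in pinpoint("wrist",q)[:1]: print(q,r, watz(s,r["centre"],z))
im=read_camera("scene").copy()
cv2.imwrite("pics/s8.png",cv2.resize(im[120:300,180:460,::-1],None,fx=2.8,fy=2.8))
E
```

```text
t 16.27 p [0.5868 0.0315 0.2814] q [-0.12  0.06  1.74  0.    1.34  1.26] F [ 0.2  0.  -0.7] op 0.286
turn [ -0.   -0.2 -89.9] shift [-0.1316 -0.2528  0.0117] dist 0.285
lip {'centre': [185.5, 176.8], 'p': 0.65} [0.56280357 0.17546209 0.122     ]
tub_in {'centre': [255.7, 156.6], 'p': 0.88} [0.5739265  0.11791498 0.02      ]
tub_tab {'centre': [319.3, 169.5], 'p': 0.58} [0.58907578 0.03314837 0.092     ]
paddle {'centre': [132.3, 321.1], 'p': 0.96} [0.42681941 0.20143901 0.216     ]
```

View pics/w8.png

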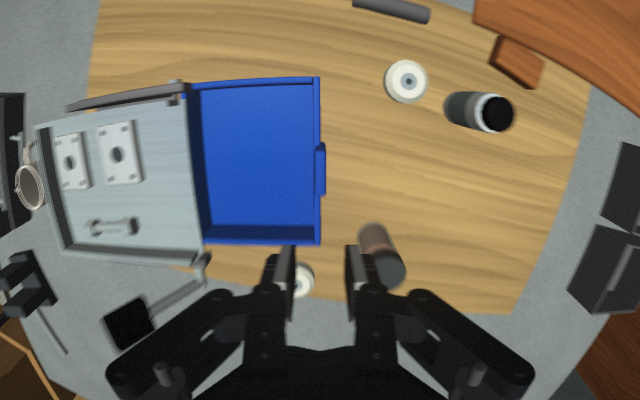

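View pics/s8.png

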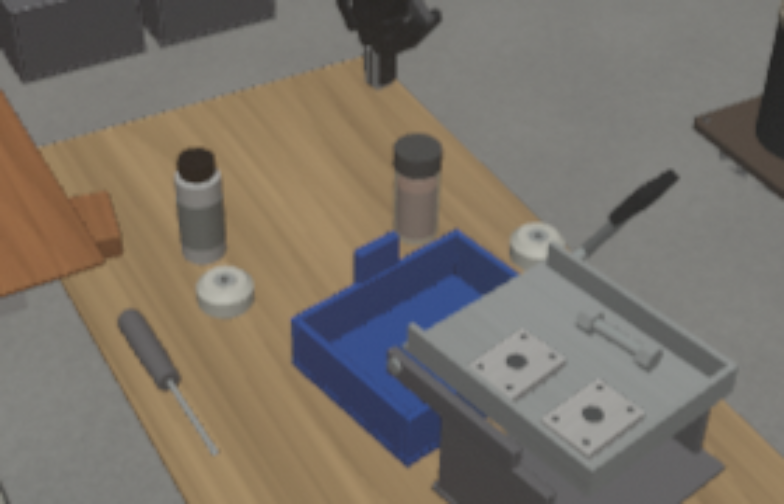

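move_arm:
  plan:
    - [[0,0,-9,-0.02,-0.03,-0.02,0.0],[0,0,-18,-0.045,-0.08,-0.03,0.0],[0,0,-28,-0.07,-0.13,-0.03,0.0],[0,0,-38,-0.1,-0.18,-0.03,0.0],[0,0,-48,-0.13,-0.24,-0.03,0.0]]

```text
time: 17.2
eef_pos: [0.4145, 0.2398, 0.3069]
tcp_rot: [0.87, 0.493, -0.001, -0.001]
contact_force: [-0.0, 1.3, -1.2]
opening: -0.001
```

```bash
python3 go.py .411 .265 .3 10.8
```

```text
t 17.2 p [0.4145 0.2398 0.3069] q [ 0.31 -0.21  1.95  0.    1.4   0.85] F [-0.   1.3 -1.2] op -0.001
turn [ -0.2  -0.  -41.7] shift [ 0.0199 -0.016   0.0069] dist 0.026
```

move_arm:
  plan:
    - [[0,0,-9,0.01,-0.008,0,0.0],[0,0,-18,0.02,-0.016,0,0.0],[0,0,-27,0.02,-0.016,0,0.0],[0,0,-36,0.02,-0.016,0.005,0.0],[0,0,-41.7,0.02,-0.016,0.007,0.0]]

```text
time: 17.82
eef_pos: [0.41, 0.2648, 0.2973]
tcp_rot: [0.636, 0.772, -0.003, -0.003]
contact_force: [0.1, 1.1, 0.9]
opening: 0.002
```

```bash
python3 go.py .411 .265 .213 10.8
python3 - <<'E'
from h import *
s=get_state(); im=read_camera("wrist").copy()
cv2.imwrite("pics/w9.png",im[:,:,::-1])
for q,z in (("paddle",.216),("lip",.122)):
    for r in pinpoint("wrist",q)[:1]: print(q,r, watz(s,r["centre"],z))
im=read_camera("scene").copy()
cv2.imwrite("pics/s9.png",cv2.resize(im[120:320,220:500,::-1],None,fx=2.8,fy=2.8))
E
```

```text
t 17.82 p [0.41   0.2648 0.2973] q [ 0.36 -0.18  1.94  0.    1.39  0.17] F [0.1 1.1 0.9] op 0.002
turn [-0.4 -0.1  0.2] shift [-0.0001  0.0017  0.0843] dist 0.084
paddle {'centre': [403.4, 332.7], 'p': 0.59} [0.51889776 0.14587521 0.216     ]
lip {'centre': [420.2, 263.0], 'p': 0.63} [0.55279113 0.17918058 0.122     ]
```

View pics/w9.png

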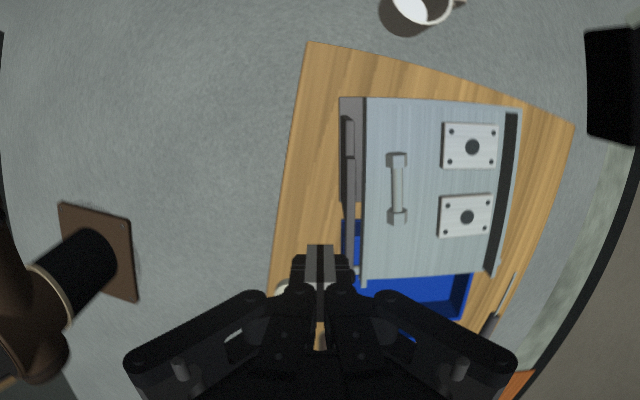

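View pics/s9.png

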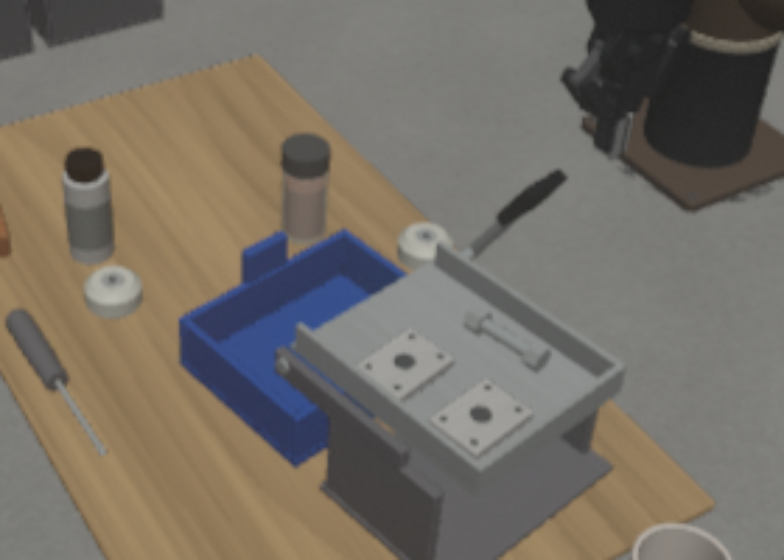

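move_arm:
  plan:
    - [[0,0,0,0,0.002,0.03,0.0],[0,0,0,0,0.002,0.06,0.0],[-0.4,0,0.2,0,0.002,0.08,0.0],[-0.4,0,0.2,0,0.002,0.084,0.0],[-0.4,0,0.2,0,0.002,0.084,0.0]]

```text
time: 18.65
eef_pos: [0.4122, 0.2654, 0.2148]
tcp_rot: [0.639, 0.769, 0.001, -0.0]
contact_force: [-0.5, -0.4, 0.7]
opening: 0.001
```

```bash
cat > lp.py <<'E'
from h import *
s=get_state();lip=np.array([.558,.176]); a=np.radians(-79.2); X=np.array([np.cos(a),np.sin(a)]);Y=np.array([-X[1],X[0]])
d=s["eef_pos"][:2]-lip; print("t",s["time"],"tcp lip frame",(d@X).round(4),(d@Y).round(4),s["eef_pos"][2].round(4),"F along X",(s["contact_force"][:2]@X).round(1),"Fz",s["contact_force"][2].round(1))
E
python3 lp.py; python3 go.py .411 .265 .213 10.8
python3 - <<'E'
from h import *
im=read_camera("scene").copy()
cv2.imwrite("pics/s10.png",cv2.resize(im[120:320,220:500,::-1],None,fx=2.8,fy=2.8))
im=read_camera("top").copy()
cv2.imwrite("pics/t10.png",cv2.resize(im[170:310,180:380,::-1],None,fx=4,fy=4))
E
```

```text
t 18.65 tcp lip frame -0.1151 -0.1265 0.2148 F along X 0.3 Fz 0.7
t 18.65 p [0.4122 0.2654 0.2148] q [ 0.36 -0.12  2.04  0.    1.22  0.18] F [-0.5 -0.4  0.7] op 0.001
turn [ 0.1 -0.1 -0.3] shift [-0.0002 -0.0012  0.0018] dist 0.002
```

View pics/s10.png

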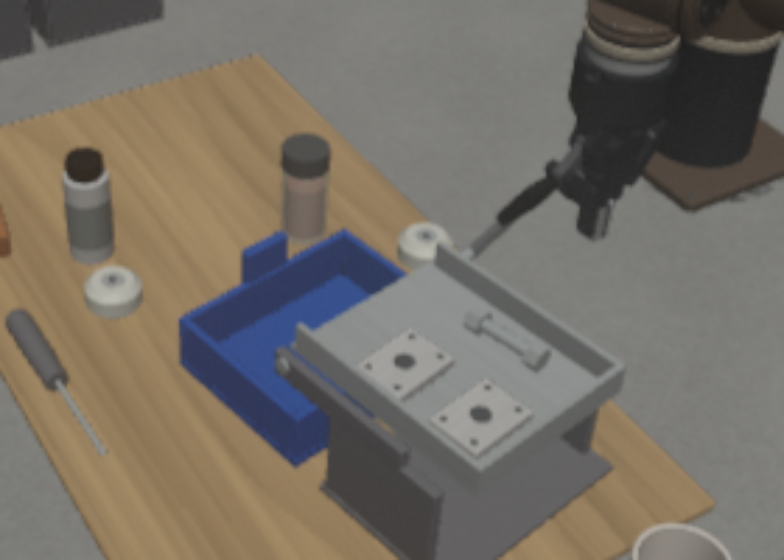

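View pics/t10.png

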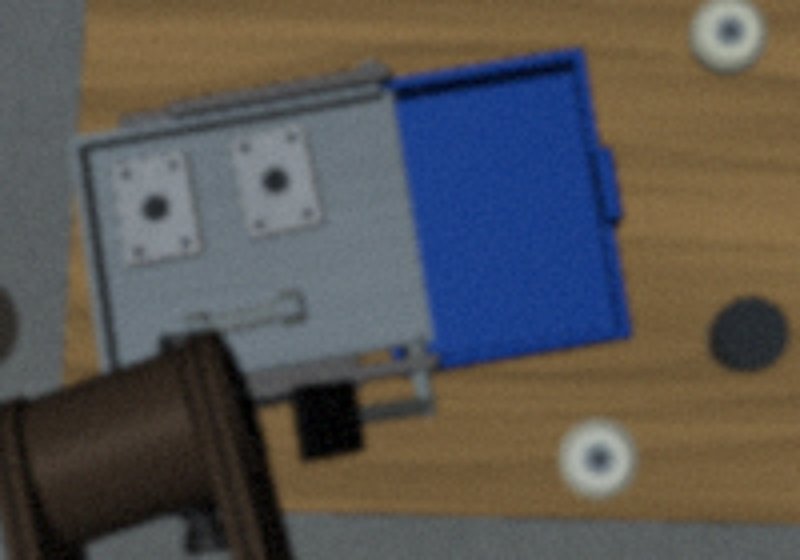

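move_arm:
  plan:
    - [[0,0,0,-0.012,0,0.001,0.0],[0,0,0,-0.024,0,0.001,0.0],[0,0,0,-0.034,0,0.001,0.0],[0,0,0,-0.044,0,0.001,0.0],[0,0,0,-0.054,0,0.001,0.0]]

```text
time: 19.38
eef_pos: [0.4238, 0.2154, 0.2183]
tcp_rot: [0.64, 0.768, 0.007, -0.001]
contact_force: [-2.3, 11.2, 9.1]
opening: 0.0
```

```bash
python3 lp.py; python3 go.py .411 .265 .213 10.8
python3 - <<'E'
from h import *
im=read_camera("scene").copy()
cv2.imwrite("pics/s11.png",cv2.resize(im[120:320,220:500,::-1],None,fx=2.8,fy=2.8))
E
```

```text
t 19.375 tcp lip frame -0.0639 -0.1244 0.2183 F along X -11.5 Fz 9.1
t 19.38 p [0.4238 0.2154 0.2183] q [ 0.25 -0.16  2.07  0.01  1.22  0.06] F [-2.3 11.2  9.1] op 0.0
turn [ 0.6 -0.7 -0.4] shift [ 0.051  -0.0037  0.0059] dist 0.051
```

View pics/s11.png

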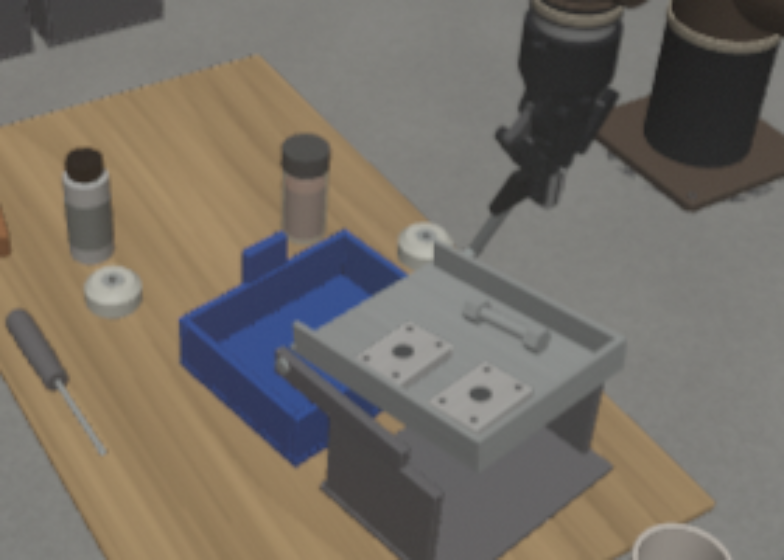

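move_arm:
  plan:
    - [[0,0,0,-0.012,-0.001,0.002,0.0],[0,0,0,-0.022,-0.002,0.003,0.0],[0,0,0,-0.032,-0.003,0.004,0.0],[0,0,0,-0.042,-0.003,0.005,0.0],[0,0,0,-0.052,-0.003,0.005,0.0]]

```text
time: 20.05
eef_pos: [0.4332, 0.1637, 0.2181]
tcp_rot: [0.64, 0.768, 0.011, 0.001]
contact_force: [-2.2, 7.0, 14.2]
opening: 0.001
```

```bash
python3 lp.py; python3 go.py .411 .265 .213 10.8
python3 - <<'E'
from h import *
im=read_camera("scene").copy()
cv2.imwrite("pics/s12.png",cv2.resize(im[120:320,220:500,::-1],None,fx=2.8,fy=2.8))
E
```

```text
t 20.05 tcp lip frame -0.0113 -0.1249 0.2181 F along X -7.3 Fz 14.2
t 20.05 p [0.4332 0.1637 0.2181] q [ 0.13 -0.2   2.1   0.01  1.22 -0.05] F [-2.2  7.  14.2] op 0.001
turn [ 1.1 -0.7 -0.4] shift [ 0.1036 -0.0036  0.0064] dist 0.104
```

View pics/s12.png

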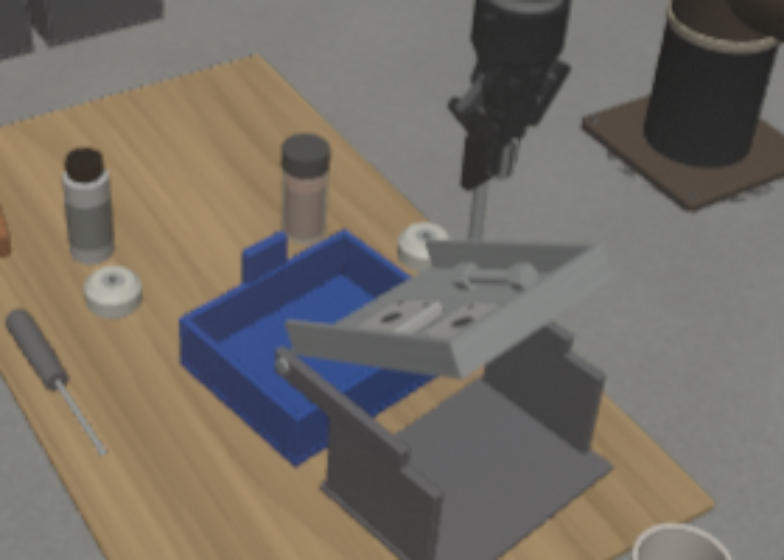

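move_arm:
  plan:
    - [[0,0,0,-0.008,-0.001,-0.003,0.0],[0,0,0,-0.018,-0.002,-0.003,0.0],[0,0,0,-0.027,-0.002,-0.002,0.0],[0,0,0,-0.035,-0.002,-0.001,0.0],[0,0,0,-0.042,-0.002,0,0.0]]

```text
time: 20.72
eef_pos: [0.4386, 0.1206, 0.2166]
tcp_rot: [0.64, 0.768, 0.011, 0.001]
contact_force: [-0.4, 3.0, -0.5]
opening: 0.002
```

```bash
python3 lp.py;  python3 - <<'E'
from h import *
im=read_camera("scene").copy()
cv2.imwrite("pics/s13.png",cv2.resize(im[120:320,220:500,::-1],None,fx=2.8,fy=2.8))
E
```

```text
t 20.725 tcp lip frame 0.0321 -0.1276 0.2166 F along X -3.0 Fz -0.5
```

View pics/s13.png

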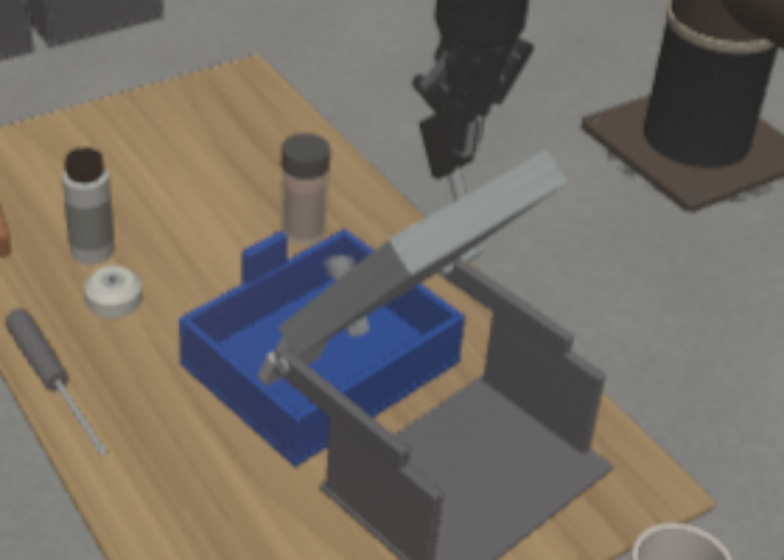

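move_arm:
  plan:
    - [[0,0,0,-0.003,0,0,0.0],[0,0,0,-0.003,0,0,0.0],[0,0,0,-0.003,0,0,0.0],[0,0,0,-0.003,0,0,0.0],[0,0,0,-0.003,0,0,0.0]]

```text
time: 21.4
eef_pos: [0.4394, 0.1168, 0.2167]
tcp_rot: [0.64, 0.768, 0.01, 0.002]
contact_force: [-0.3, 0.7, 0.5]
opening: -0.002
```

move_arm:
  plan:
    - [[0,0,0,0,0,0,0.0],[0,0,0,0,0,0,0.0],[0,0,0,0,0,0,0.0],[0,0,0,0,0,0,0.0],[0,0,0,0,0,0,0.0]]

```text
time: 22.02
eef_pos: [0.4394, 0.1168, 0.2167]
tcp_rot: [0.64, 0.768, 0.01, 0.002]
contact_force: [-1.2, 1.1, 1.2]
opening: -0.005
```

move_arm:
  plan:
    - [[0,0,0,0,0,0,0.0],[0,0,0,0,0,0,0.0],[0,0,0,0,0,0,0.0],[0,0,0,0,0,0,0.0],[0,0,0,0,0,0,0.0]]

```text
time: 22.65
eef_pos: [0.4394, 0.1168, 0.2167]
tcp_rot: [0.64, 0.768, 0.01, 0.002]
contact_force: [-1.1, 1.0, 1.9]
opening: -0.003
```

```bash
python3 lp.py;  python3 - <<'E'
from h import *
im=read_camera("scene").copy()
cv2.imwrite("pics/s14.png",cv2.resize(im[120:320,220:500,::-1],None,fx=2.8,fy=2.8))
im=read_camera("top").copy()
cv2.imwrite("pics/t14.png",cv2.resize(im[170:310,180:380,::-1],None,fx=4,fy=4))
E
```

```text
t 22.65 tcp lip frame 0.0359 -0.1276 0.2167 F along X -1.2 Fz 1.9
```

View pics/s14.png

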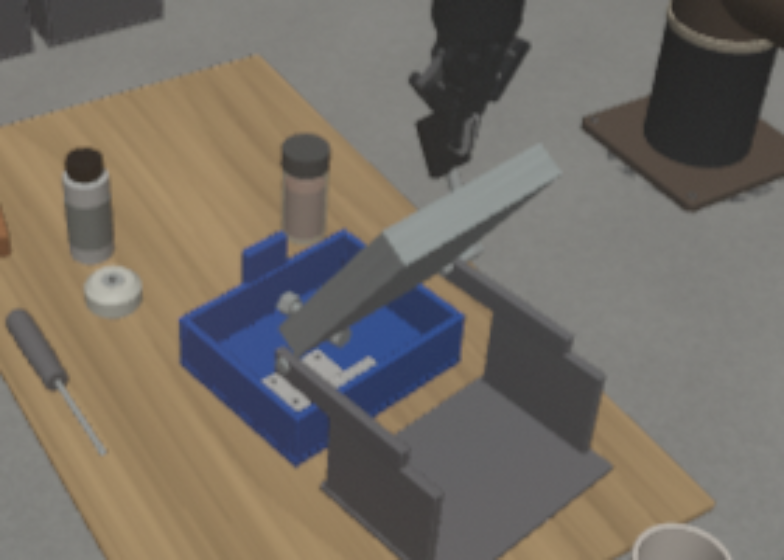

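View pics/t14.png

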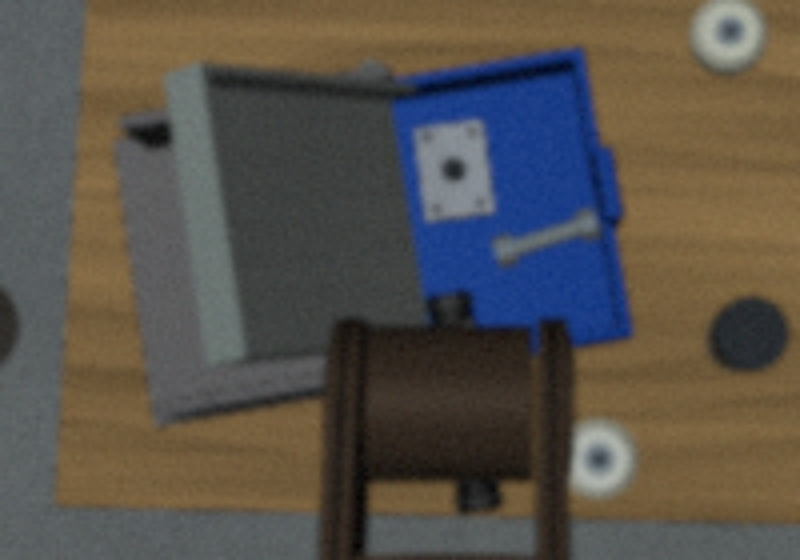

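move_arm:
  plan:
    - [[0,0,0,0.012,0,-0.002,0.0],[0,0,0,0.027,0,-0.003,0.0],[0,0,0,0.043,0,-0.004,0.0],[0,0,0,0.06,0,-0.004,0.0],[0,0,0,0.077,0,-0.004,0.0]]

```text
time: 23.38
eef_pos: [0.4245, 0.1942, 0.2207]
tcp_rot: [0.64, 0.768, 0.01, 0.001]
contact_force: [-1.0, 1.6, -1.4]
opening: 0.004
```

move_arm:
  plan:
    - [[0,0,0,0.016,0,0,0.0],[0,0,0,0.032,0,0,0.0],[0,0,0,0.048,0,0,0.0],[0,0,0,0.07,0,0,0.0],[0,0,0,0.095,0,0,0.0]]

```text
time: 24.0
eef_pos: [0.4075, 0.2885, 0.2222]
tcp_rot: [0.64, 0.768, 0.01, 0.002]
contact_force: [-0.1, 0.6, 1.0]
opening: 0.001
```

```bash
python3 lp.py;  python3 - <<'E'
from h import *
im=read_camera("scene").copy()
cv2.imwrite("pics/s15.png",cv2.resize(im[120:320,220:500,::-1],None,fx=2.8,fy=2.8))
im=read_camera("top").copy()
cv2.imwrite("pics/t15.png",cv2.resize(im[170:310,180:380,::-1],None,fx=4,fy=4))
E
```

```text
t 24.0 tcp lip frame -0.1387 -0.1267 0.2222 F along X -0.6 Fz 1.0
```

View pics/s15.png

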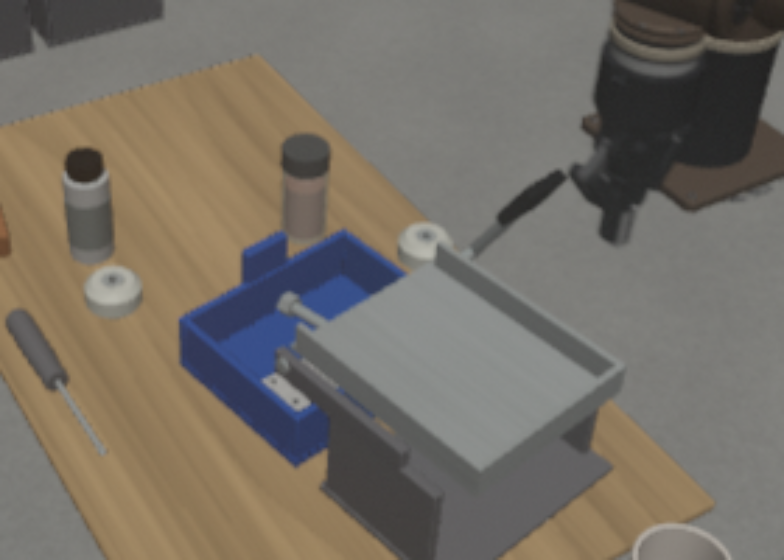

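View pics/t15.png

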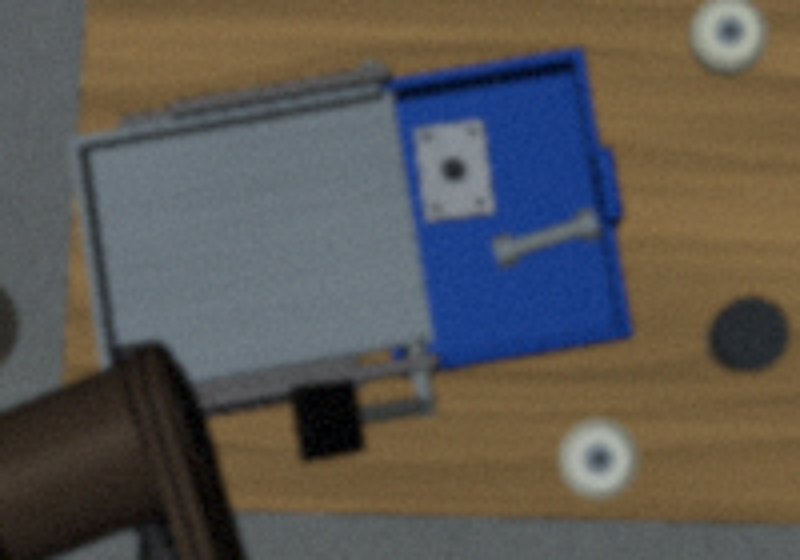

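```bash
python3 - <<'E'
import cv2
a=cv2.imread("pics/s14.png")[190:480,170:480]; b=cv2.imread("pics/s15.png")[190:480,170:480]
o=cv2.hconcat([a,b]); cv2.imwrite("pics/z.png",cv2.resize(o,None,fx=1.29,fy=1.6))
E
python3 - <<'E'
from h import *
for c in ("scene","top"):
    for q in ("pad_a_c",): print(c,[(r["centre"],r["p"]) for r in search_frame(c,q)])
E
```

```text
scene [([458.1, 330.4], 0.43), ([318.6, 232.2], 0.26)]
top []
```

View pics/z.png

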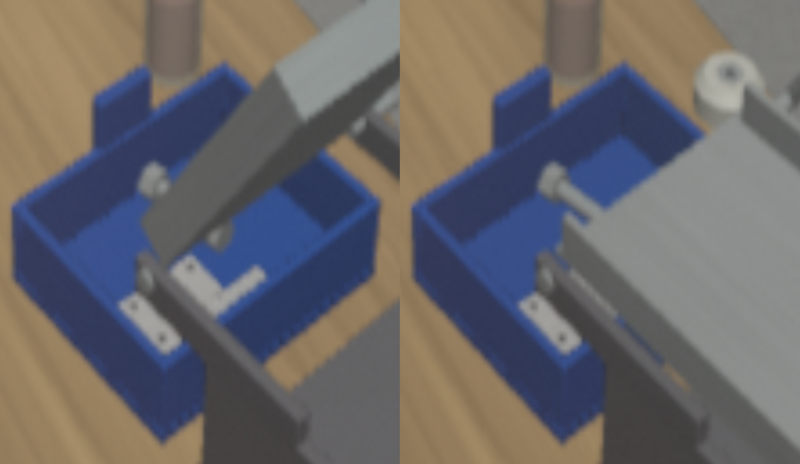

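move_arm:
  plan:
    - [[0,0,0,0.01,0,-0.03,0.0],[0,0,0,0.01,0,-0.07,0.0],[0,0,5,-0.02,0.02,-0.085,0.0],[0,0,14,-0.075,0.03,-0.085,0.0],[0,0,24,-0.13,0.04,-0.085,0.0]]

```text
time: 24.82
eef_pos: [0.4698, 0.164, 0.3069]
tcp_rot: [0.787, 0.617, 0.01, 0.0]
contact_force: [1.3, 0.4, -0.9]
opening: 0.001
```

```bash
python3 go.py .54 -.08 .3 -79.2
```

```text
t 24.82 p [0.4698 0.164  0.3069] q [ 0.13 -0.18  1.92  0.01  1.38  0.37] F [ 1.3  0.4 -0.9] op 0.001
turn [ 0.2 -1.2 65.4] shift [-0.2203  0.1264  0.0052] dist 0.254
```

move_arm:
  plan:
    - [[0,0,10,-0.04,0.025,0,0.0],[0,0,20,-0.085,0.05,0,0.0],[0,0,30,-0.13,0.075,0,0.0],[0,0,40,-0.175,0.1,0,0.0],[0,0,50,-0.22,0.126,0.02,0.0]]

```text
time: 25.45
eef_pos: [0.5409, -0.0826, 0.2874]
tcp_rot: [0.975, 0.223, 0.011, -0.002]
contact_force: [0.9, 1.0, 0.5]
opening: -0.003
```

```bash
python3 go.py .54 -.08 .19 -79.2
```

```text
t 25.45 p [ 0.5409 -0.0826  0.2874] q [-0.34 -0.05  1.84  0.02  1.33  0.77] F [0.9 1.  0.5] op -0.003
turn [-0.1 -1.3 15. ] shift [-0.0019 -0.0028  0.0974] dist 0.097
```

move_arm:
  plan:
    - [[0,0,8,0,0,0.03,0.0],[0,0,15,0,0,0.06,0.0],[0,-1,15,0,0,0.09,0.0],[0,-1.3,15,0,0,0.095,0.0],[0,-1.3,15,0,0,0.095,0.0]]

```text
time: 26.08
eef_pos: [0.543, -0.0822, 0.193]
tcp_rot: [0.996, 0.094, 0.0, -0.001]
contact_force: [0.3, -0.0, 0.4]
opening: -0.006
```

Run:
```python
from h import *
s=get_state(); im=read_camera("wrist").copy()
cv2.imwrite("pics/w16.png",im[:,:,::-1])
for q,z in (("pad_a_c",.026),("kingpin_c",.03),("tub_in",.02)):
    for r in pinpoint("wrist",q)[:2]: print(q,r, watz(s,r["centre"],z))
```

```text
pad_a_c {'centre': [97.0, 98.2], 'p': 0.69} [0.59347094 0.19762856 0.026     ]
kingpin_c {'centre': [177.1, 138.4], 'p': 0.73} [0.55887565 0.07665975 0.03      ]
tub_in {'centre': [150.7, 118.0], 'p': 0.69} [0.57567359 0.11806712 0.02      ]
```

View pics/w16.png

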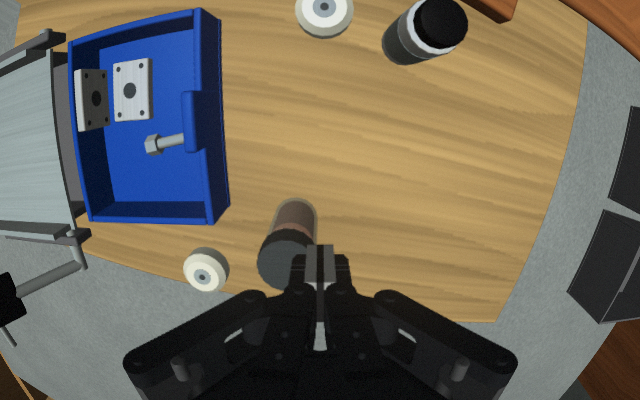

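Run:
```python
from plant import *
print(get_state()["time"]); print(ticket.sign_off())
```

```text
26.275
the job is handed in; nothing more can be done
None
```

I handed the job in at 26.3 s. In the last pictures everything was where it should be, but the sign-off gives no verdict.

- **Clearing the place:** the spray can stood in front of the lip. I moved it aside to about (0.70, −0.14), and it stayed upright.
- **Tub:** I lifted the tub by its tab over the jar, slid it under the lip and let it go. Its middle was about 60 mm ahead of the lip and square to it.
- **Tipping:** I pushed the paddle with closed fingers to about 1.0 rad by the camera, held it there for about 2 s, then followed the tray back to level.
- **Last checks:**
  - The tray was empty and level, and the jar and can were upright.
  - The wheels looked unmoved. I did not measure the bystanders again.
  - The gripper was free of everything.
  - The wrist camera showed one pad lying flat in the tub, the other leaning steeply against the tub's near wall, and the kingpin in it too.
- **Checks that disagreed:**
  - From the top and scene views the leaning pad was hidden or barely visible, so I took an extra wrist view to confirm it was inside.
  - In that view the pinpoint network put a pad at y = 0.198. That is a ray taken down to floor height for a part standing higher up, so I did not use it. From the picture and the wall's position I judge its centre about 69 mm or less from the tub's middle (limit 76 mm), but I did not measure it.
  - While I pushed the lever, the upward force on the tool rose to about 14 N from rubbing on the paddle. It fell back to zero after I raised the tool a few millimetres.

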